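# Count four spools into the thread bay

### The job

Get the thread bay along the front of the little wooden riser ready for the next job: exactly four thread spools standing upright in it and nothing else, whatever is in it now (any bead pot found among them comes out). Then push the sliding bookend up until the four stand snugly together against the end stop, without squeezing them hard. Leave the spare spool and the bead pot standing upright on the desk outside the riser.

Things in the scene. Friction and masses are not known exactly. Their poses are not given: they have to be found in the camera images.
- riser: pale wooden desk riser (little shelf, fixed, y -165..+165 mm) with a thread bay along its front. Origin: desk level, middle of the bay's centre line; x to the riser's back, y along the bay to its open end (robot's left), z up. Bay: channel x -18..+18 mm, floor = desk, between a front rail (x -25..-18) and a rear fence (x +18..+25), both 12 mm high. The desk 100 mm before the rail is clear
- end_stop (a point): foot of the end stop's face at the bay's closed end (riser y = -140 mm, x = 0, desk level): a wooden block 52 mm (x) by 25 mm (y), 28 mm high, against which the row is pushed. Axes as the riser's
- board_edge (a point): middle of the lower front edge of the riser's top board (riser x = +15 mm, z = 105 mm); board x +15..+140, z 105..119, things on it to z 160 from x +30 on, side panels under it from x +30 on. It hangs so close over the bay that a gripper held upright there hits it: come in leaning back towards the robot
- bookend (a joint): aluminium bookend that slides along the bay on the front rail: 0 = fully open (its face at riser y = +140 mm), grows in m towards the end stop (face at riser y = 0.140 - value), up to 0.20; stiff (about 2 N), stays where it is left. Plate 8 mm thick, 34 mm wide, 52 mm high
- bookend_tab (a point): centre of the bookend's grip tab, which sticks out in front of the front rail: 28 mm (x) by 12 mm (y) by 34 mm (z 10..44 mm); free on both sides. Axes as the riser's
- bookend_face (a point): foot of the bookend's face towards the end stop, at desk level on the bay's centre line. Axes as the riser's
- bead_pot: clear round screw pot of beads with a pale lid, standing: body 32 mm across, lid 36 mm across (from 26 to 33 mm up), 33 mm high; origin at the centre of its underside, z up its axis
- spool_a: upright red thread spool, 24 mm across the flanges, 32 mm high (treat as a plain cylinder); origin at the centre of its underside, z up its axis
- spool_b: upright white thread spool, 26 mm across the flanges, 35 mm high (treat as a plain cylinder); origin at the centre of its underside, z up its axis
- spool_c: upright blue thread spool, 28 mm across the flanges, 38 mm high (treat as a plain cylinder); origin at the centre of its underside, z up its axis
- spool_d: upright black thread spool, 30 mm across the flanges, 32 mm high (treat as a plain cylinder); origin at the centre of its underside, z up its axis
- spool_e: upright white thread spool, 26 mm across the flanges, 35 mm high (treat as a plain cylinder); origin at the centre of its underside, z up its axis

How it is judged:
By the outcome, as a careful person would: the job done as asked, in the order asked, and still so for the second after the job is handed in, with the robot touching nothing.
It also fails if it takes over 72 s, if anything falls off the work surface, if the arm or the gripper's body presses on something with over 40 N, if the wrist force passes 120 N, or if a joint passes its speed limit or range.

### The arm

A 6-joint arm with a two-finger parallel gripper is mounted at the origin on a cart in front of the work surface, level with it; the furniture and walls round the work are solid. World frame = base frame: x ahead of the robot, y to its left, z up, the work surface at z = 0. Lengths are in mm, angles in rad, forces in N, time in s.
With the tool pointing down it reaches from about 275 to 975 mm from the base axis. Payload 8.4 kg.
Tool frame: the origin (TCP) lies at the very end of the fingers, on their centre line; the grasp point (between the pads) lies 19 mm behind it; z points along the fingers, y is the line along which they close (so a half turn about z gives the same grasp; the last joint's range is limited). The gripper opens to 92 mm and grips with 3 to 60 N. Pads are 20 mm wide; open, the fingers measure 128 mm over their backs; the gripper's body (75 mm by 189 mm) begins 69 mm behind the grasp point.
Start: joints at [1.311, 0.353, 1.633, -0, 1.155, -0.002], TCP at [159.345, 604.348, 214.583] pointing down, gripper open.
Joint ranges: [-2.63, 2.63], [-0.92, 2.1], [0.06, 2.66], [-1.3, 4.44], [0, 2.69], [-3.02, 3.02]. Speed limits (rad/s): [2.22, 2.22, 2.79, 3.14, 3.14, 3.14].

### API

Orientations are given as a unit quaternion [w, x, y, z].
In Python, from plant import * gives the robot as it stands.
- The arm moves only by the tool step_arm, never from a script. Its argument "plan" is a list of rows, each a list of 2 entries, a list of its own where there are three numbers: the shift along the tool's x, y, z in units of 0.2 m (1.0 is 0.2 m), then the turn, a rotation vector about the tool's x, y, z in units of 180 degrees (1.0 is 180 degrees). A call has 1 to 20 rows; each row is the pose to reach, as a shift and turn from the pose commanded when the call began, along the tool's axes at that moment, turning the shorter way round; what a row does not reach only later rows make up. A row lasts 1/10 s, in which the tool goes at most 50 mm and 8.59 degrees, less where a joint would pass 70% of its speed; a pose out of reach is approached as far as the arm can. A call with a number of a shift or a turn outside -1 to 1 is refused whole. A call with a gripper value outside its range is refused whole. "gripper" is the opening, from 0 (shut) to 1 (fully open), set as the call begins (left out, the last holds). The fingers move at their own pace and stop on an object; the grip force is fixed at half the most. Time passes only in rows, so rows that repeat a pose let the fingers close. It gives the time, the measured TCP pose, the force, the opening and the grip force at its end, in the units of the state.
- observe(): the state, without advancing time (a new reading comes with each control period).
- read_camera(name): name is "side" or "top"; returns the picture (384x512x3 uint8, red, green, blue); there is no depth.
- camera_model(name): a dict with "mtx" (3x3 intrinsics, pixels), "world_to_cam" (4x4, takes a point from world to camera coordinates). Camera axes: x right, y up, looking along -z (the intrinsics and any distortion apply to the point x, -y, -z); pixel columns grow to the right and rows downward; lengths in mm; the calibration is good to about 2 mm. A picture is of the moment at which its call begins. camera_model takes no time and is no camera call.
- hand_in(): hands the job in; it is judged then, once.
The state is a dict: "t": time; "joint_positions": joint angles; "dq": joint speeds; "joint_torque": joint torques, N m; "tcp_pos": TCP position; "tool_rot": TCP orientation; "ft_force": force on the tool from outside, world axes, zero at the start; "ft_torque": the same for the moment, N m; "opening": opening from 0.0 (shut) to 1.0 (fully open); "gripper_force": force on a finger pad.
Only numpy, scipy, OpenCV 4.12 (cv2) and the standard library are available. Lean on these libraries where they do the work, as an engineer would, in place of code of your own. Each camera call takes 0.05 s, during which the arm holds its last target. There are 200 camera calls.

## Working session

There is one attempt and no reset: what is moved stays moved. The work goes in short steps, Python scripts to look and compute and a tool call to move; the robot and the scene stay as the last step left them, time stands still between calls to the robot, and variables do not carry over. Pictures are saved under pics/ and viewed, at most 13 in all, crops included, and the job is handed in when it is done.

Besides the shell and the picture viewer there is one more tool, called after ">>>" by a JSON object that holds its "fn" and its "kwargs", one argument or row to a line. step_arm: Moves the arm, as the interface text tells. Its arguments: {"type":"object","properties":{"plan":{"type":"array"},"gripper":{"type":"number"}},"required":["plan"]}

```bash
mkdir -p pics; ls; python3 - <<'E'
from plant import *
import cv2
for n in("side","top"):
    cv2.imwrite(f"pics/{n}0.png",read_camera(n)[:,:,::-1]); m=camera_model(n); print(n,m)
s=observe();print(s["t"],s["tcp_pos"],s["tool_rot"],s["opening"])
E
```

```text
pics
side {'mtx': array([[369.47001446,   0.        , 252.30624823],
       [  0.        , 369.47001446, 194.28409555],
       [  0.        ,   0.        ,   1.        ]]), 'world_to_cam': array([[ 9.70542657e-01, -2.40735895e-01,  9.65297997e-03,
        -5.30582646e+02],
       [ 1.28063686e-01,  5.49405302e-01,  8.25683660e-01,
        -7.20776237e+01],
       [-2.04075094e-01, -8.00125017e-01,  5.64050808e-01,
        -1.00452782e+03],
       [ 0.00000000e+00,  0.00000000e+00,  0.00000000e+00,
         1.00000000e+00]])}
top {'mtx': array([[493.4748997 ,   0.        , 256.80201357],
       [  0.        , 493.4748997 , 195.54071346],
       [  0.        ,   0.        ,   1.        ]]), 'world_to_cam': array([[-1.16743597e-02, -9.99819848e-01,  1.49659933e-02,
        -8.98387706e+01],
       [ 9.98155989e-01, -1.07607070e-02,  5.97396780e-02,
        -5.03682896e+02],
       [-5.95678711e-02,  1.56358184e-02,  9.98101793e-01,
        -1.58953286e+03],
       [ 0.00000000e+00,  0.00000000e+00,  0.00000000e+00,
         1.00000000e+00]])}
0.1 [159.22772112 603.91725384 213.94406108] [-7.56407060e-05  1.28544837e-01  9.91703502e-01 -6.19708011e-04] 1.000972494651862
```

View pics/side0.png

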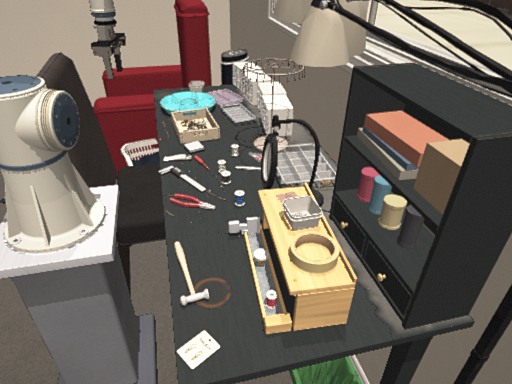

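View pics/top0.png

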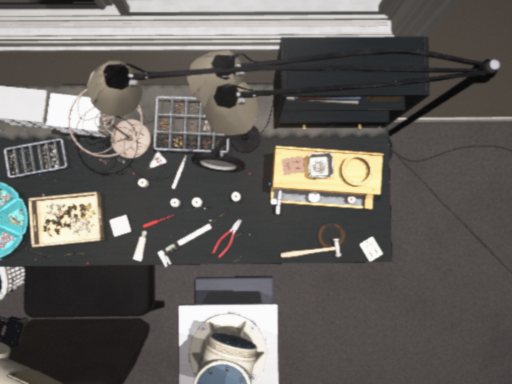

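Side view: the riser is at right (bay from about (245,225) to (275,325)), with a pot or white item at (260,257) and a red spool at (271,299) in the bay. Loose cylinders stand on the desk around (222,165), (226,178), (239,198), (235,150). In the top view they are at (143,183), (174,202), (197,202), (236,197), and the bay items at (315,198), (355,200). I'll enlarge both next.

```bash
python3 - <<'E'
import cv2,numpy as np
s=cv2.imread("pics/side0.png");t=cv2.imread("pics/top0.png")
a=cv2.resize(s[210:335,225:365],None,fx=2.85,fy=2.85,interpolation=cv2.INTER_CUBIC)
b=cv2.resize(s[135:215,155:255],None,fx=4,fy=4,interpolation=cv2.INTER_CUBIC)[:, :400]
c=cv2.resize(t[140:215,265:390],(400,240),interpolation=cv2.INTER_CUBIC)
d=cv2.resize(t[170:220,130:250],(400,167),interpolation=cv2.INTER_CUBIC)
o=np.zeros((600,800,3),np.uint8)
o[:356,:399]=a[:356,:399];o[:320,400:]=b;o[358:598,:400]=c;o[358:525,400:]=d
cv2.imwrite("pics/z0.png",o)
E
```

```text
(no output)
```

View pics/z0.png

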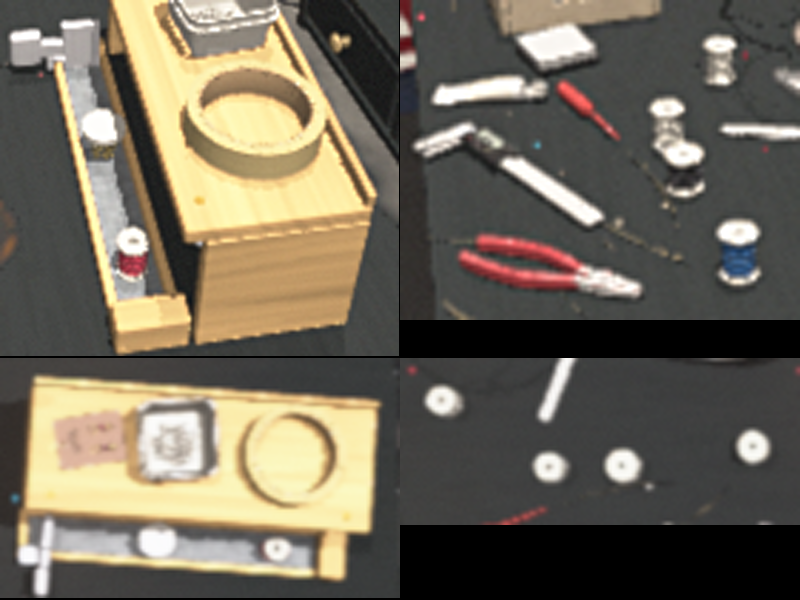

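Zoom: the bay holds only the pot (top px (314,197)) and the red spool (352,199). Outside are blue (236,196), black (197,202), white1 (175,203) and white2 (143,183). I'll measure with both views.

```bash
cat > h.py <<'E'
from plant import *
import cv2,numpy as np
from scipy.optimize import least_squares
from scipy.spatial.transform import Rotation as R
def proj(n,p):
    m=camera_model(n);p=np.atleast_2d(p).astype(float);W=m["world_to_cam"]
    c=(p@W[:3,:3].T+W[:3,3])*[1,-1,-1];q=c@m["mtx"].T
    return q[:,:2]/q[:,2:]
def ray(n,uv,z):
    m=camera_model(n);W=m["world_to_cam"];d=np.linalg.solve(m["mtx"],[uv[0],uv[1],1])*[1,-1,-1]
    o=-W[:3,:3].T@W[:3,3];d=W[:3,:3].T@d
    return (o+d*(z-o[2])/d[2])[:2]
def white(img,uv,r=6,thr=150):
    g=img.min(2).astype(float);u,v=map(int,np.round(uv));w=np.clip(g[v-r:v+r+1,u-r:u+r+1]-thr,0,60)
    yy,xx=np.mgrid[v-r:v+r+1,u-r:u+r+1];return np.array([(w*xx).sum(),(w*yy).sum()])/max(w.sum(),1e-9)
def rel(p,q,p0,q0):
    "shift and turn (in move units) from commanded pose p0,R0 to p,R"
    return (q0.inv().apply(np.array(p)-p0)/200).round(4),((q0.inv()*q).as_rotvec()/np.pi).round(4)
E
python3 - <<'E'
from h import *
s=cv2.imread("pics/side0.png");t=cv2.imread("pics/top0.png")
ft=[((140,165,119),(275.6,146.3)),((140,-165,119),(383.1,153.8)),((15,-165,119),(380.6,193.8)),((15,165,119),(272.8,186.9))]
sc=lambda a,b:(225+a/2.85,210+b/2.85)
fs=[((15,-165,119),sc(188,240)),((140,-165,119),sc(376,198)),((-26,-140,28),sc(113,304)),((26,-140,28),sc(186,293)),((-26,-165,28),sc(116,329)),((26,-165,28),sc(190,319))]
ft+=[((-26,-140,28),(265+319/3.2,140+218/3.2)),((-26,-165,28),(265+343/3.2,140+221/3.2))]
g={"side":cv2.cvtColor(s,6),"top":cv2.cvtColor(t,6)}
def f(v,per=False):
    c,k=np.cos(v[2]),np.sin(v[2]);o=[]
    for n,F in(("top",ft),("side",fs)):
        P=np.array([a for a,_ in F],float);U=np.array([b for _,b in F])
        W=np.c_[v[0]+c*P[:,0]-k*P[:,1],v[1]+k*P[:,0]+c*P[:,1],P[:,2]];o.append(proj(n,W)-U)
    return o if per else np.concatenate(o).ravel()
x0=[*ray("top",(325,197),0),0]
r=least_squares(f,x0,loss="soft_l1");print("riser",r.x,np.degrees(r.x[2]));[print(a.round(1)) for a in f(r.x,True)]
for nm,h,ut,us in [("blue",38,(235.6,196.4),(239.5,193.3)),("black",32,(196.6,202.1),(226,173.5)),("w1",35,(175,202.7),(222,162)),("w2",35,(143,182.6),(234.7,146)),("pot",33,(314,197),(260,255)),("red",32,(351.6,199.4),(271,293.5))]:
    a=white(t,ut);b=ray("top",a,h);d=ray("side",us,h)
    v=r.x;c,k=np.cos(v[2]),np.sin(v[2]);q=b-v[:2]
    print(nm,a.round(1),"top",b.round(1),"side",d.round(1),"riser",(c*q[0]+k*q[1]).round(1),(-k*q[0]+c*q[1]).round(1))
E
```

```text
riser [ 4.94575104e+02 -3.09349187e+02 -7.22132674e-02] -4.13751544930661
[[ 0.5  0.3]
 [ 0.2 -0.5]
 [ 0.9  0. ]
 [ 1.   0.3]
 [ 1.  -0.4]
 [ 1.2 -0.8]]
[[-0.6 -4. ]
 [-0.4  2.1]
 [-0.9 -2.1]
 [-0.8 -1.8]
 [ 0.6 -0.1]
 [ 1.  -0.4]]
blue [235.5 196. ] top [500.4 -26.7] side [499.4 -37.2] riser -14.6 282.3
black [196.3 201.8] top [483.7  99.3] side [483.6  88.8] riser -40.4 406.7
w1 [174.4 202.2] top [483.1 169.2] side [483.3 158.4] riser -46.0 476.5
w2 [142.1 182.2] top [548.2 272.4] side [547.1 261.7] riser 11.5 584.1
pot [314.3 197.9] top [ 492.  -280.4] side [ 493.  -289.1] riser -4.6 28.7
red [352.4 200.9] top [ 481.  -403.7] side [ 486.1 -403.2] riser -6.7 -95.1
```

```bash
cat >> h.py <<'E'
RX,RY,PSI=494.6,-309.3,-0.0722
def w(x,y,z=0):
    c,k=np.cos(PSI),np.sin(PSI);return np.array([RX+c*x-k*y,RY+k*x+c*y,z])
def inv(p):
    c,k=np.cos(PSI),np.sin(PSI);q=np.array(p[:2])-[RX,RY];return np.array([c*q[0]+k*q[1],-k*q[0]+c*q[1]])
def rot(th=35):
    th=np.radians(th);y=np.array([0,1,0.]);z=np.array([np.sin(th),0,-np.cos(th)])
    return R.from_euler("z",PSI)*R.from_matrix(np.c_[np.cross(y,z),y,z])
def cur():
    s=observe();q=s["tool_rot"];return s,np.array(s["tcp_pos"]),R.from_quat([q[1],q[2],q[3],q[0]])
def chain(targets,th=35,seq=True):
    "targets: grasp points; prints shift, turn; seq: each relative to the one before"
    s,p,q=cur();print("t",round(s["t"],2),"tcp",p.round(1),"grasp",(p-19*q.apply([0,0,1])).round(1),"riser",inv(p-19*q.apply([0,0,1])).round(1),"F",np.round(s["ft_force"],1),"open",round(s["opening"]*92,1),"gf",round(s["gripper_force"],1))
    Q=rot(th)
    for g in targets:
        P=np.array(g)+19*Q.apply([0,0,1]);a,b=rel(P,Q,p,q);print(np.round(g,1),"shift",a.tolist(),"turn",b.tolist())
        if seq:p,q=P,Q
E
python3 - <<'E'
from h import *
print(proj("side",cur()[1]),proj("top",cur()[1]))
chain([(280,430,190),(420,260,150),(460,95,120)])
E
```

```text
[[115.19872318  73.70387292]] [[  8.52761996 316.9216646 ]]
t 0.1 tcp [159.2 603.9 213.9] grasp [159.2 603.9 232.9] riser [-400.4  886.7] F [0.2 1.5 0.4] open 92.1 gf 0.0
[280 430 190] shift [-0.8592, -0.6766, 0.1984] turn [-0.0184, -0.1939, -0.0571]
[420 260 150] shift [-0.5074, -0.7973, 0.5995] turn [0.0, 0.0, 0.0]
[460  95 120] shift [-0.1261, -0.8084, 0.2714] turn [0.0, 0.0, 0.0]
```

>>> {"fn": "step_arm", "kwargs": {
  "plan": [
    [[-0.86,-0.677,0.198],[-0.018,-0.194,-0.057]],
    [[-0.86,-0.677,0.198],[-0.018,-0.194,-0.057]],
    [[-0.86,-0.677,0.198],[-0.018,-0.194,-0.057]],
    [[-0.86,-0.677,0.198],[-0.018,-0.194,-0.057]],
    [[-0.86,-0.677,0.198],[-0.018,-0.194,-0.057]],
    [[-0.86,-0.677,0.198],[-0.018,-0.194,-0.057]]
  ],
  "gripper": 0.6
}}

```text
t: 0.7
tcp_pos: [290.8, 425.9, 173.3]
tool_rot: [0.301, 0.034, 0.953, -0.013]
ft_force: [-1.6, -0.1, 0.4]
opening: 0.6
gripper_force: 0.0
```

>>> {"fn": "step_arm", "kwargs": {
  "plan": [
    [[-0.507,-0.797,0.6],[0,0,0]],
    [[-0.507,-0.797,0.6],[0,0,0]],
    [[-0.507,-0.797,0.6],[0,0,0]],
    [[-0.507,-0.797,0.6],[0,0,0]],
    [[-0.507,-0.797,0.6],[0,0,0]]
  ]
}}

```text
t: 1.2
tcp_pos: [432.8, 257.7, 135.0]
tool_rot: [0.301, 0.036, 0.953, -0.011]
ft_force: [-0.4, 0.1, -0.0]
opening: 0.597
gripper_force: 0.0
```

>>> {"fn": "step_arm", "kwargs": {
  "plan": [
    [[-0.126,-0.808,0.271],[0,0,0]],
    [[-0.126,-0.808,0.271],[0,0,0]],
    [[-0.126,-0.808,0.271],[0,0,0]],
    [[-0.126,-0.808,0.271],[0,0,0]],
    [[-0.126,-0.808,0.271],[0,0,0]],
    [[-0.126,-0.808,0.271],[0,0,0]]
  ]
}}

```text
t: 1.8
tcp_pos: [473.3, 96.2, 122.1]
tool_rot: [0.29, 0.037, 0.956, -0.012]
ft_force: [-0.0, 0.1, 0.0]
opening: 0.599
gripper_force: 0.0
```

```bash
python3 - <<'E'
from h import *
s=read_camera("side")[:,:,::-1];t=read_camera("top")[:,:,::-1]
S,p,q=cur()
print(S["joint_positions"],p)
print("side tcp",proj("side",p),"top",proj("top",p))
for i,(im,n) in enumerate(((s,"side"),(t,"top"))):
    c=np.round(proj(n,p)[0]).astype(int);print(n,c)
    x0,y0=c-[45,40];cr=np.ascontiguousarray(im[y0:y0+75,x0:x0+90]);z=cv2.resize(cr,(400,333),interpolation=cv2.INTER_CUBIC)
    print("crop origin",x0,y0,"scale 4.44");
    for d in(-27.6,27.6):
        uv=(proj(n,p+q.apply([0,d,0]))[0]-[x0,y0]+.5)*4.444;cv2.circle(z,tuple(int(v) for v in uv),3,(0,255,0),1)
    if i==0:o=z
cv2.imwrite("pics/f1.png",np.hstack([o,z]))
chain([(483.5,95,22)])
E
```

```text
[ 0.38536415  0.10568128  2.42452064 -1.2943292   0.26009273  0.10398061] [472.51842308  97.34022909 121.71690902]
side tcp [[220.94262051 146.88883024]] top [[193.78969441 204.06267468]]
side [221 147]
crop origin 176 107 scale 4.44
top [194 204]
crop origin 149 164 scale 4.44
t 1.9 tcp [472.5  97.3 121.7] grasp [462.   98.1 137.5] riser [-61.9 404. ] F [ 0.6  0.1 -0.4] open 54.9 gf 0.0
[483.5  95.   22. ] shift [0.2286, -0.0066, 0.5405] turn [-0.0007, -0.007, -0.0002]
```

View pics/f1.png

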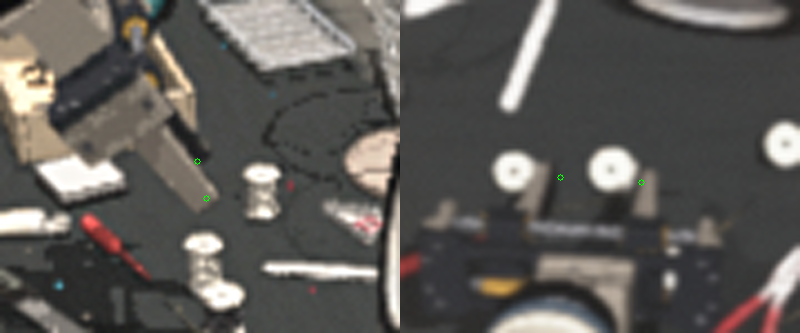

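The joint-4 limit showed up: the lean needs the tool yaw at or left of the arm azimuth. Fingertips: the side view agrees with the calibration, but the top view is off by about 2–3 px in u. I'll refit with that bias and use a different yaw for picks.

```bash
python3 - <<'E'
import re
s=open("h.py").read()
s=s.replace('def rot(th=35):','def rot(th=30,yaw=None):').replace('R.from_euler("z",PSI)*','R.from_euler("z",PSI if yaw is None else np.radians(yaw))*')
s=s.replace('def chain(targets,th=35,seq=True):','def chain(targets,th=30,yaw=None,seq=True):').replace("Q=rot(th)","Q=rot(th,yaw)")
open("h.py","w").write(s)
E
python3 - <<'E'
from h import *
s=cv2.imread("pics/side0.png");t=cv2.imread("pics/top0.png")
ft=[((140,165,119),(275.6,146.3)),((140,-165,119),(383.1,153.8)),((15,-165,119),(380.6,193.8)),((15,165,119),(272.8,186.9)),((-26,-140,28),(265+319/3.2,140+218/3.2)),((-26,-165,28),(265+343/3.2,140+221/3.2))]
sc=lambda a,b:(225+a/2.85,210+b/2.85)
fs=[((15,-165,119),sc(188,240)),((140,-165,119),sc(376,198)),((-26,-140,28),sc(113,304)),((26,-140,28),sc(186,293)),((-26,-165,28),sc(116,329)),((26,-165,28),sc(190,319))]
sp=[(38,(235.5,196),(239.5,193.3)),(32,(196.3,201.8),(226,173.5)),(35,(174.4,202.2),(222,162)),(35,(142.1,182.2),(234.7,146)),(33,(314.3,197.9),(260,255)),(32,(352.4,200.9),(271,293.5))]
def f(v):
    c,k=np.cos(v[2]),np.sin(v[2]);b=v[3:5];o=[b/5]
    for n,F in(("top",ft),("side",fs)):
        P=np.array([a for a,_ in F],float);U=np.array([u for _,u in F])
        W=np.c_[v[0]+c*P[:,0]-k*P[:,1],v[1]+k*P[:,0]+c*P[:,1],P[:,2]];d=proj(n,W)-U
        o+=list(d-(b if n=="top" else 0))
    for i,(h,a,u) in enumerate(sp):
        W=[[v[5+2*i],v[6+2*i],h]];o+=[(proj("top",W)-a-b)[0],(proj("side",W)-u)[0]]
    return np.concatenate([np.ravel(x) for x in o])
x0=[494.6,-309,-.072,2,0,500,-30,484,95,483,165,548,268,492,-285,482,-404]
r=least_squares(f,x0,loss="soft_l1");v=r.x;print(v[:5]);print(np.round(r.fun[2:],1))
c,k=np.cos(v[2]),np.sin(v[2])
for i,n in enumerate("blue black w1 w2 pot red".split()):
    q=v[5+2*i:7+2*i];d=q-v[:2];print(n,q.round(1),"riser",(c*d[0]+k*d[1]).round(1),(-k*d[0]+c*d[1]).round(1))
# tab in side image
chain([(484,91,75),(484,91,21)],yaw=18)
E
```

```text
[ 4.95039739e+02 -3.12156489e+02 -7.81464088e-02  1.89057805e+00
 -2.88396301e-01]
[-0.1  0.1 -0.5 -0.1 -0.1  0.5  0.   0.1 -0.1  0.   0.1 -0.4 -0.4 -2.8
  0.3  3.6 -0.8 -1.  -0.5 -0.6  0.7  1.1  1.3  0.9  0.3  0.3  0.2 -0.7
  0.3  0.1  0.  -0.6  0.2 -0.  -0.1 -0.6  0.2  0.2  0.2 -0.5  0.4 -0.1
 -0.1 -0.4 -1.2 -0.9 -0.3  1.1]
blue [500.6 -33.9] riser -16.2 277.8
black [484.3  92.4] riser -42.3 402.5
w1 [483.8 162.2] riser -48.2 472.0
w2 [548.6 265.7] riser 8.2 580.3
pot [ 493.1 -287.9] riser -3.9 24.1
red [ 484.7 -405.8] riser -3.0 -94.2
t 1.9 tcp [472.5  97.3 121.7] grasp [462.   98.1 137.5] riser [-61.9 404. ] F [ 0.6  0.1 -0.4] open 54.9 gf 0.0
[484  91  75] shift [0.0893, -0.0089, 0.3202] turn [-0.0657, 0.0204, -0.1047]
[484  91  21] shift [0.135, 0.0, 0.2338] turn [0.0, 0.0, 0.0]
```

>>> {"fn": "step_arm", "kwargs": {
  "plan": [
    [[0.09,-0.009,0.32],[-0.066,0.02,-0.105]],
    [[0.09,-0.009,0.32],[-0.066,0.02,-0.105]],
    [[0.09,-0.009,0.32],[-0.066,0.02,-0.105]],
    [[0.09,-0.009,0.32],[-0.066,0.02,-0.105]],
    [[0.09,-0.009,0.32],[-0.066,0.02,-0.105]],
    [[0.09,-0.009,0.32],[-0.066,0.02,-0.105]],
    [[0.09,-0.009,0.32],[-0.066,0.02,-0.105]],
    [[0.09,-0.009,0.32],[-0.066,0.02,-0.105]]
  ]
}}

```text
t: 2.7
tcp_pos: [491.1, 109.8, 69.3]
tool_rot: [0.25, -0.146, 0.957, 0.016]
ft_force: [0.3, 0.5, 0.9]
opening: 0.6
gripper_force: 0.0
```

```bash
sed -i 's/^RX,RY,PSI=.*/RX,RY,PSI=493,-312,-0.077/' h.py; python3 - <<'E'
from h import *
chain([(484,91.5,21)],yaw=18)
print(cur()[0]["joint_positions"],cur()[2].apply([0,0,1]))
E
```

```text
t 2.7 tcp [491.1 109.8  69.3] grasp [482.1 107.8  85.9] riser [-43.2 417.7] F [0.3 0.5 0.9] open 55.2 gf 0.0
[484.   91.5  21. ] shift [0.169, -0.0626, 0.2799] turn [-0.0152, -0.0063, 0.0002]
[ 2.17658915e-01  2.50205113e-01  2.38533587e+00 -1.29505312e+00
  1.07689702e-03 -3.60502872e-01] [ 0.47326383  0.10360698 -0.8748068 ]
```

```bash
python3 - <<'E'
from h import *
chain([(484,91.5,80)],th=12,yaw=25)
E
```

```text
t 2.7 tcp [491.1 109.8  69.3] grasp [482.1 107.8  85.9] riser [-43.2 417.7] F [0.3 0.5 0.9] open 55.2 gf 0.0
[484.   91.5  80. ] shift [0.0562, -0.0727, 0.0176] turn [-0.0287, 0.0927, -0.0387]
```

>>> {"fn": "step_arm", "kwargs": {
  "plan": [
    [[0.056,-0.073,0.018],[-0.029,0.093,-0.039]],
    [[0.056,-0.073,0.018],[-0.029,0.093,-0.039]],
    [[0.056,-0.073,0.018],[-0.029,0.093,-0.039]],
    [[0.056,-0.073,0.018],[-0.029,0.093,-0.039]],
    [[0.056,-0.073,0.018],[-0.029,0.093,-0.039]],
    [[0.056,-0.073,0.018],[-0.029,0.093,-0.039]],
    [[0.056,-0.073,0.018],[-0.029,0.093,-0.039]]
  ]
}}

```text
t: 3.4
tcp_pos: [488.6, 74.6, 52.7]
tool_rot: [0.12, -0.2, 0.972, -0.016]
ft_force: [0.6, -0.9, -1.3]
opening: 0.596
gripper_force: 0.0
```

```bash
python3 - <<'E'
from h import *
chain([(484,91.5,22)],th=30,yaw=35)
chain([(484,91.5,22)],th=20,yaw=25)
print(cur()[0]["joint_positions"],cur()[2].apply([0,0,1]))
E
```

```text
t 3.4 tcp [488.6  74.6  52.7] grasp [484.   74.2  71.1] riser [-38.7 384.4] F [ 0.6 -0.9 -1.3] open 54.8 gf 0.0
[484.   91.5  22. ] shift [-0.0046, 0.1153, 0.2344] turn [-0.0486, -0.0958, -0.0545]
t 3.4 tcp [488.6  74.6  52.7] grasp [484.   74.2  71.1] riser [-38.7 384.4] F [ 0.6 -0.9 -1.3] open 54.8 gf 0.0
[484.   91.5  22. ] shift [0.0107, 0.1071, 0.2387] turn [-0.0277, -0.0384, -0.0051]
[ 0.16470013  0.29848626  2.21969344 -0.06007187  0.38216296 -1.75841452] [ 0.23989306  0.01717543 -0.97064737]
```

```bash
python3 - <<'E'
from h import *
chain([(484,91.5,62),(484,91.5,22)],th=22,yaw=28,seq=False)
E
```

```text
t 3.4 tcp [488.6  74.6  52.7] grasp [484.   74.2  71.1] riser [-38.7 384.4] F [ 0.6 -0.9 -1.3] open 54.8 gf 0.0
[484.   91.5  62. ] shift [-0.0379, 0.0932, 0.0439] turn [-0.0328, -0.0501, -0.0205]
[484.   91.5  22. ] shift [0.0075, 0.109, 0.2381] turn [-0.0328, -0.0501, -0.0205]
```

>>> {"fn": "step_arm", "kwargs": {
  "plan": [
    [[-0.038,0.093,0.044],[-0.033,-0.05,-0.02]],
    [[-0.038,0.093,0.044],[-0.033,-0.05,-0.02]],
    [[-0.038,0.093,0.044],[-0.033,-0.05,-0.02]],
    [[-0.038,0.093,0.044],[-0.033,-0.05,-0.02]],
    [[-0.038,0.093,0.044],[-0.033,-0.05,-0.02]],
    [[-0.038,0.093,0.044],[-0.033,-0.05,-0.02]]
  ]
}}

```text
t: 4.0
tcp_pos: [490.5, 93.5, 43.7]
tool_rot: [0.185, -0.236, 0.953, 0.045]
ft_force: [0.7, 0.3, 0.4]
opening: 0.599
gripper_force: 0.0
```

```bash
python3 - <<'E'
from h import *
chain([(484,91.5,22)],th=22,yaw=28,seq=False)
print(cur()[0]["joint_positions"],cur()[2].apply([0,0,1]))
E
```

```text
t 4.0 tcp [490.5  93.5  43.7] grasp [484.2  90.2  61.3] riser [-39.8 400.3] F [0.7 0.3 0.4] open 55.1 gf 0.0
[484.   91.5  22. ] shift [0.0715, 0.0068, 0.1831] turn [-0.001, 0.0, -0.0009]
[ 0.07991101  0.31465894  2.30319862  0.72511735  0.22217748 -2.66239774] [ 0.33224629  0.17321863 -0.92715032]
```

>>> {"fn": "step_arm", "kwargs": {
  "plan": [
    [[0.072,0.007,0.183],[0,0,0]],
    [[0.072,0.007,0.183],[0,0,0]],
    [[0.072,0.007,0.183],[0,0,0]],
    [[0.072,0.007,0.183],[0,0,0]]
  ]
}}

```text
t: 4.4
tcp_pos: [491.8, 96.2, 8.0]
tool_rot: [0.182, -0.238, 0.953, 0.044]
ft_force: [-0.2, 0.6, 0.7]
opening: 0.602
gripper_force: 0.0
```

>>> {"fn": "step_arm", "kwargs": {
  "plan": [
    [[0,0,0],[0,0,0]],
    [[0,0,0],[0,0,0]],
    [[0,0,0],[0,0,0]],
    [[0,0,0],[0,0,0]],
    [[0,0,0],[0,0,0]]
  ],
  "gripper": 0.15
}}

```text
t: 4.9
tcp_pos: [492.1, 95.9, 8.3]
tool_rot: [0.183, -0.236, 0.953, 0.044]
ft_force: [-1.9, -1.1, 6.7]
opening: 0.322
gripper_force: 30.0
```

```bash
python3 - <<'E'
from h import *
chain([(484,91.5,110)],th=22,yaw=28)
print(cur()[0]["joint_positions"],cur()[2].apply([0,0,1]))
E
```

```text
t 4.9 tcp [492.1  95.9   8.3] grasp [485.9  92.7  25.9] riser [-38.2 402.9] F [-1.9 -1.1  6.7] open 29.6 gf 30.0
[484.   91.5 110. ] shift [-0.1454, -0.0016, -0.3947] turn [-0.0012, -0.0018, -0.0006]
[ 0.08867853  0.40479608  2.30835966  1.07878835  0.15995525 -3.01656738] [ 0.32793081  0.17009259 -0.92926309]
```

```bash
python3 - <<'E'
from h import *
q=rot
s,p,q0=cur()
Q=rot(22,28);a=np.array((470,70,100));print("lift",rel(a+19*Q.apply([0,0,1]),Q,p,q0))
def seg(g1,Q1,g0,Q0):
    print(np.round(g1),[x.tolist() for x in rel(np.array(g1)+19*Q1.apply([0,0,1]),Q1,np.array(g0)+19*Q0.apply([0,0,1]),Q0)])
Q2=rot(22,10);b=np.array((440,-100,120));seg(b,Q2,a,Q)
Q3=rot(22);c=w(-90,40,120);seg(c,Q3,b,Q2)
d=w(-60,-38,100);seg(d,Q3,c,Q3)
E
```

```text
lift (array([-0.0227, -0.0639, -0.3895]), array([-0.0012, -0.0018, -0.0006]))
[ 440 -100  120] [[0.4569, -0.6911, -0.2925], [0.0375, -0.0, 0.0927]]
[ 406. -265.  120.] [[0.2877, -0.7931, -0.1162], [0.03, 0.0, 0.0742]]
[ 430. -345.  100.] [[-0.1016, -0.39, 0.1489], [0.0, 0.0, 0.0]]
```

>>> {"fn": "step_arm", "kwargs": {
  "plan": [
    [[-0.023,-0.064,-0.39],[0,0,0]],
    [[-0.023,-0.064,-0.39],[0,0,0]],
    [[-0.023,-0.064,-0.39],[0,0,0]]
  ]
}}

```text
t: 5.2
tcp_pos: [475.9, 72.5, 83.5]
tool_rot: [0.182, -0.236, 0.953, 0.043]
ft_force: [-0.1, -0.7, -0.2]
opening: 0.314
gripper_force: 30.0
```

>>> {"fn": "step_arm", "kwargs": {
  "plan": [
    [[0.457,-0.69,-0.292],[0.038,0,0.093]],
    [[0.457,-0.69,-0.292],[0.038,0,0.093]],
    [[0.457,-0.69,-0.292],[0.038,0,0.093]],
    [[0.457,-0.69,-0.292],[0.038,0,0.093]],
    [[0.457,-0.69,-0.292],[0.038,0,0.093]]
  ]
}}

```text
t: 5.7
tcp_pos: [446.2, -101.3, 103.7]
tool_rot: [0.189, -0.082, 0.979, 0.012]
ft_force: [-0.1, 0.7, -1.3]
opening: 0.32
gripper_force: 30.0
```

>>> {"fn": "step_arm", "kwargs": {
  "plan": [
    [[0.288,-0.793,-0.116],[0.03,0,0.074]],
    [[0.288,-0.793,-0.116],[0.03,0,0.074]],
    [[0.288,-0.793,-0.116],[0.03,0,0.074]],
    [[0.288,-0.793,-0.116],[0.03,0,0.074]],
    [[0.288,-0.793,-0.116],[0.03,0,0.074]],
    [[0.288,-0.793,-0.116],[0.03,0,0.074]]
  ]
}}

```text
t: 6.3
tcp_pos: [411.4, -264.3, 103.6]
tool_rot: [0.188, 0.04, 0.981, -0.011]
ft_force: [0.6, 0.0, -0.9]
opening: 0.315
gripper_force: 30.0
```

```bash
python3 - <<'E'
from h import *
chain([w(-50,-38,100),w(-1.5,-38,50)],th=22)
print(cur()[0]["joint_positions"],cur()[2].apply([0,0,1]))
E
```

```text
t 6.3 tcp [ 411.4 -264.3  103.6] grasp [ 404.4 -263.6  121.3] riser [-92.1  41.4] F [ 0.6  0.  -0.9] open 29.0 gf 30.0
[ 440.2 -346.   100. ] shift [-0.1575, -0.3946, 0.1796] turn [-0.0023, -0.0015, -0.0008]
[ 488.6 -349.8   50. ] shift [-0.1312, -0.0, 0.3226] turn [0.0, 0.0, 0.0]
[-0.73773152  0.17956896  2.26100399  0.53649804  0.4481913  -2.68478362] [ 0.36851077 -0.0356402  -0.92894004]
```

Efficient so far. Moving to a hover over the bay, then a look.

>>> {"fn": "step_arm", "kwargs": {
  "plan": [
    [[-0.158,-0.395,0.18],[0,0,0]],
    [[-0.158,-0.395,0.18],[0,0,0]],
    [[-0.158,-0.395,0.18],[0,0,0]],
    [[-0.158,-0.395,0.18],[0,0,0]]
  ]
}}

```text
t: 6.7
tcp_pos: [448.1, -345.6, 82.1]
tool_rot: [0.188, 0.039, 0.981, -0.01]
ft_force: [-0.3, 0.6, -0.3]
opening: 0.315
gripper_force: 30.0
```

>>> {"fn": "step_arm", "kwargs": {
  "plan": [
    [[-0.131,0,0.323],[0,0,0]],
    [[-0.131,0,0.323],[0,0,0]],
    [[-0.131,0,0.323],[0,0,0]],
    [[-0.131,0,0.323],[0,0,0]]
  ]
}}

```text
t: 7.1
tcp_pos: [495.5, -349.5, 32.6]
tool_rot: [0.188, 0.038, 0.981, -0.01]
ft_force: [-0.8, -0.1, -0.1]
opening: 0.319
gripper_force: 30.0
```

```bash
python3 - <<'E'
from h import *
s=read_camera("side")[:,:,::-1];t=read_camera("top")[:,:,::-1]
a=cv2.resize(s[210:330,220:305],(425,600),interpolation=cv2.INTER_CUBIC)
b=cv2.resize(t[160:235,290:365],(375,375),interpolation=cv2.INTER_CUBIC);o=np.zeros((600,800,3),np.uint8);o[:,:425]=a;o[:375,425:]=b
cv2.imwrite("pics/p1.png",o)
chain([w(-1.5,-38,38),w(-1.5,-38,27)],th=22,seq=False)
print(cur()[0]["joint_positions"])
E
```

```text
t 7.2 tcp [ 495.5 -350.8   33.6] grasp [ 488.5 -350.1   51.2] riser [ -1.6 -38.3] F [-1.4  0.8 -0.2] open 29.2 gf 30.0
[ 488.6 -349.8   38. ] shift [0.024, 0.0029, 0.0615] turn [-0.0024, -0.0011, -0.0002]
[ 488.6 -349.8   27. ] shift [0.0444, 0.0033, 0.1126] turn [-0.0024, -0.0011, -0.0002]
[-0.75290066  0.46294756  2.05337093  0.63890804  0.38928372 -2.81123699]
```

View pics/p1.png

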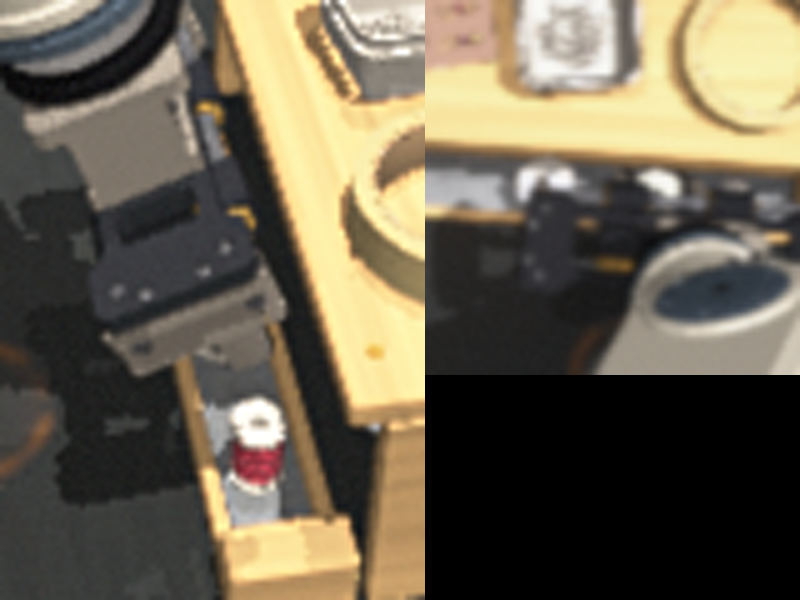

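Side: the held black spool is hovering over the channel, the red spool sits mid-channel near (258,450), and the gripper clears the board. Top: the held spool's flange at (658,182) lines up with the channel. Descending.

>>> {"fn": "step_arm", "kwargs": {
  "plan": [
    [[0.024,0.003,0.06],[0,0,0]],
    [[0.024,0.003,0.06],[0,0,0]],
    [[0.034,0.003,0.085],[0,0,0]],
    [[0.034,0.003,0.085],[0,0,0]]
  ]
}}

```text
t: 7.6
tcp_pos: [495.7, -351.3, 14.6]
tool_rot: [0.189, 0.039, 0.981, -0.011]
ft_force: [-0.4, -0.4, 0.0]
opening: 0.313
gripper_force: 30.0
```

```bash
python3 - <<'E'
from h import *
chain([w(-1.5,-38,27.3)],th=22,seq=False)
E
```

```text
t 7.6 tcp [ 495.7 -351.3   14.6] grasp [ 488.7 -350.6   32.2] riser [ -1.3 -38.8] F [-0.4 -0.4  0. ] open 28.8 gf 30.0
[ 488.6 -349.8   27.3] shift [0.0097, 0.0049, 0.0224] turn [-0.0026, -0.0011, -0.0005]
```

>>> {"fn": "step_arm", "kwargs": {
  "plan": [
    [[0.01,0.003,0.025],[0,0,0]],
    [[0.01,0.003,0.025],[0,0,0]],
    [[0.01,0.003,0.025],[0,0,0]]
  ]
}}

```text
t: 7.9
tcp_pos: [496.0, -350.7, 8.9]
tool_rot: [0.189, 0.039, 0.981, -0.011]
ft_force: [0.7, -0.0, -1.1]
opening: 0.313
gripper_force: 30.0
```

>>> {"fn": "step_arm", "kwargs": {
  "plan": [
    [[0,0,0],[0,0,0]],
    [[0,0,0],[0,0,0]],
    [[0,0,0],[0,0,0]]
  ],
  "gripper": 0.41
}}

```text
t: 8.2
tcp_pos: [496.2, -350.8, 9.1]
tool_rot: [0.189, 0.039, 0.981, -0.011]
ft_force: [0.6, -0.1, -0.1]
opening: 0.407
gripper_force: 0.0
```

```bash
python3 - <<'E'
from h import *
chain([w(-6,-38,75),w(-6,26,75),w(-3,26,27)],th=24,seq=False)
E
```

```text
t 8.2 tcp [ 496.2 -350.8    9.1] grasp [ 489.2 -350.1   26.8] riser [ -0.9 -38.3] F [ 0.6 -0.1 -0.1] open 37.4 gf 0.0
[ 484.1 -349.4   75. ] shift [-0.0695, 0.0006, -0.2334] turn [-0.0026, -0.0122, -0.0004]
[ 489.  -285.6   75. ] shift [-0.0691, 0.3206, -0.236] turn [-0.0026, -0.0122, -0.0004]
[ 492.  -285.8   27. ] shift [0.0061, 0.3223, -0.0076] turn [-0.0026, -0.0122, -0.0004]
```

>>> {"fn": "step_arm", "kwargs": {
  "plan": [
    [[-0.07,0.001,-0.233],[0,-0.012,0]],
    [[-0.07,0.001,-0.233],[0,-0.012,0]],
    [[-0.069,0.32,-0.236],[-0.003,-0.012,0]],
    [[-0.069,0.32,-0.236],[-0.003,-0.012,0]],
    [[-0.069,0.32,-0.236],[-0.003,-0.012,0]]
  ]
}}

```text
t: 8.7
tcp_pos: [496.3, -284.3, 57.3]
tool_rot: [0.207, 0.037, 0.978, -0.007]
ft_force: [0.6, 0.2, 0.4]
opening: 0.412
gripper_force: 0.0
```

>>> {"fn": "step_arm", "kwargs": {
  "plan": [
    [[0,0,0],[0,0,0]],
    [[0.075,0.002,0.1],[0,0,0]]
  ],
  "gripper": 0.52
}}

```text
t: 8.9
tcp_pos: [493.9, -288.3, 35.7]
tool_rot: [0.21, 0.038, 0.977, -0.01]
ft_force: [1.6, -0.2, 0.4]
opening: 0.52
gripper_force: 0.0
```

```bash
python3 - <<'E'
from h import *
chain([w(-3,26,27)],th=24,seq=False)
t=read_camera("top")[:,:,::-1];s=read_camera("side")[:,:,::-1]
a=cv2.resize(s[190:310,220:305],(425,600),interpolation=cv2.INTER_CUBIC)
b=cv2.resize(t[160:235,290:365],(375,375),interpolation=cv2.INTER_CUBIC);o=np.zeros((600,800,3),np.uint8);o[:,:425]=a;o[:375,425:]=b
cv2.imwrite("pics/p2.png",o)
E
```

```text
t 8.9 tcp [ 493.9 -288.3   35.7] grasp [ 486.1 -287.7   53. ] riser [-8.7 23.7] F [ 1.6 -0.2  0.4] open 47.9 gf 0.0
[ 492.  -285.8   27. ] shift [0.0276, 0.0121, 0.1303] turn [-0.0009, 0.0014, 0.0002]
```

View pics/p2.png

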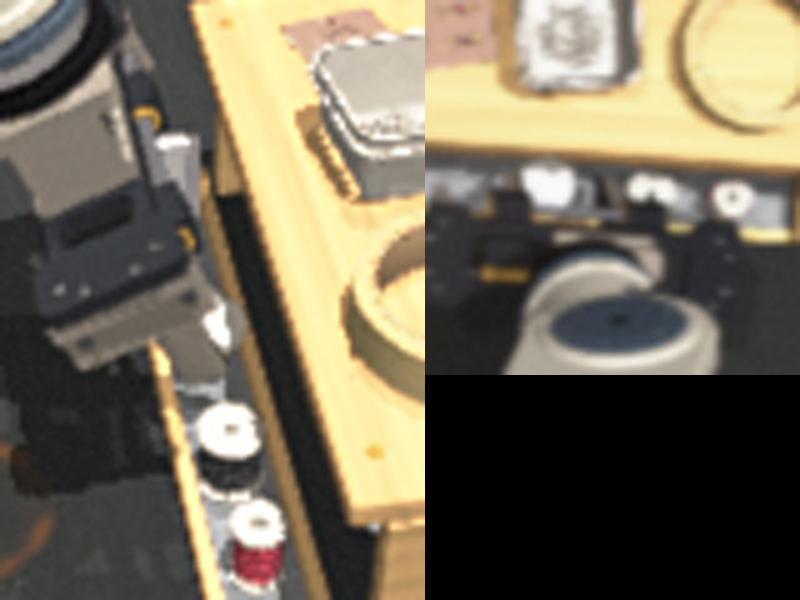

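Black and red stand upright in the bay ((230,450), (257,545) in the side crop), and the pot is between the fingers. Descend and grip the pot.

>>> {"fn": "step_arm", "kwargs": {
  "plan": [
    [[0.028,0.012,0.065],[0,0,0]],
    [[0.028,0.012,0.13],[0,0,0]],
    [[0.028,0.012,0.13],[0,0,0]]
  ]
}}

```text
t: 9.3
tcp_pos: [500.2, -284.2, 11.0]
tool_rot: [0.202, 0.039, 0.979, -0.007]
ft_force: [0.2, -0.8, -0.1]
opening: 0.52
gripper_force: 0.0
```

>>> {"fn": "step_arm", "kwargs": {
  "plan": [
    [[0,0,0],[0,0,0]],
    [[0,0,0],[0,0,0]],
    [[0,0,0],[0,0,0]]
  ],
  "gripper": 0.25
}}

```text
t: 9.6
tcp_pos: [499.4, -283.7, 12.0]
tool_rot: [0.203, 0.039, 0.978, -0.007]
ft_force: [0.5, 1.1, -0.5]
opening: 0.374
gripper_force: 30.0
```

```bash
python3 - <<'E'
from h import *
chain([w(-8,26,85)],th=24)
s,p,q=cur()
def seg(g1,Q1,g0,Q0):
    print(np.round(g1),[x.tolist() for x in rel(np.array(g1)+19*Q1.apply([0,0,1]),Q1,np.array(g0)+19*Q0.apply([0,0,1]),Q0)])
Q=rot(24)
seg((445,-170,100),Q,w(-8,26,85),Q)
seg((445,-100,40),Q,(445,-170,100),Q)
E
```

```text
t 9.6 tcp [ 499.4 -283.7   12. ] grasp [ 491.8 -283.1   29.4] riser [-3.4 28.7] F [ 0.5  1.1 -0.5] open 34.4 gf 30.0
[ 487.  -285.5   85. ] shift [-0.0902, -0.0133, -0.2644] turn [0.0001, -0.0034, -0.0009]
[ 445 -170  100] [[0.2014, 0.5594, -0.1718], [0.0, 0.0, 0.0]]
[ 445 -100   40] [[0.1466, 0.349, 0.2631], [0.0, 0.0, 0.0]]
```

>>> {"fn": "step_arm", "kwargs": {
  "plan": [
    [[-0.09,0,-0.264],[0,0,0]],
    [[-0.09,0,-0.264],[0,0,0]],
    [[-0.09,0,-0.264],[0,0,0]]
  ]
}}

```text
t: 9.9
tcp_pos: [495.8, -284.3, 69.5]
tool_rot: [0.204, 0.039, 0.978, -0.009]
ft_force: [0.5, 0.8, -1.6]
opening: 0.371
gripper_force: 30.0
```

>>> {"fn": "step_arm", "kwargs": {
  "plan": [
    [[0.2,0.55,-0.172],[0,0,0]],
    [[0.2,0.55,-0.172],[0,0,0]],
    [[0.2,0.55,-0.172],[0,0,0]],
    [[0.2,0.55,-0.172],[0,0,0]]
  ]
}}

```text
t: 10.3
tcp_pos: [451.3, -166.7, 82.2]
tool_rot: [0.201, 0.038, 0.979, -0.006]
ft_force: [-0.5, -0.6, 0.0]
opening: 0.372
gripper_force: 30.0
```

```bash
python3 - <<'E'
from h import *
chain([(445,-100,45),(445,-100,30.5)],th=23.5,seq=False)
print(cur()[0]["joint_positions"])
E
```

```text
t 10.3 tcp [ 451.3 -166.7   82.2] grasp [ 443.8 -166.2   99.7] riser [-60.2 141.6] F [-0.5 -0.6  0. ] open 34.2 gf 30.0
[ 445 -100   45] shift [0.1258, 0.3294, 0.2445] turn [0.0009, -0.0015, -0.0003]
[ 445.  -100.    30.5] shift [0.1544, 0.3292, 0.3111] turn [0.0009, -0.0015, -0.0003]
[-0.47288809  0.19806816  2.33282255  0.59293477  0.28063589 -2.51118677]
```

>>> {"fn": "step_arm", "kwargs": {
  "plan": [
    [[0.126,0.329,0.2],[0,0,0]],
    [[0.126,0.329,0.245],[0,0,0]],
    [[0.126,0.329,0.245],[0,0,0]],
    [[0.14,0.329,0.28],[0,0,0]],
    [[0.154,0.329,0.311],[0,0,0]],
    [[0.154,0.329,0.311],[0,0,0]],
    [[0.154,0.329,0.311],[0,0,0]]
  ]
}}

```text
t: 11.0
tcp_pos: [458.3, -104.2, 21.9]
tool_rot: [0.196, 0.039, 0.98, -0.008]
ft_force: [-0.2, 0.0, -1.0]
opening: 0.372
gripper_force: 30.0
```

>>> {"fn": "step_arm", "kwargs": {
  "plan": [
    [[0,0,0],[0,0,0]],
    [[0,0,0],[0,0,0]],
    [[0,0,0],[0,0,0]]
  ],
  "gripper": 0.6
}}

```text
t: 11.3
tcp_pos: [458.0, -103.7, 22.2]
tool_rot: [0.196, 0.039, 0.98, -0.008]
ft_force: [-0.8, -1.0, 0.2]
opening: 0.594
gripper_force: 0.0
```

```bash
python3 - <<'E'
from h import *
chain([],th=23.5)
s,p,q=cur();g0=p-19*q.apply([0,0,1])
Q=rot(22,5);prev=(p,q)
for g in [(445,-100,100),(500.6,-35,75),(500.6,-35,26)]:
    P=np.array(g)+19*Q.apply([0,0,1]);print(g,[x.tolist() for x in rel(P,Q,*prev)])
    prev=(P,Q)
print(s["joint_positions"])
E
```

```text
t 11.3 tcp [ 458.  -103.7   22.2] grasp [ 450.7 -103.1   39.8] riser [-58.2 205. ] F [-0.8 -1.   0.2] open 54.6 gf 0.0
(445, -100, 100) [[-0.087, 0.0194, -0.2896], [-0.0202, 0.0036, -0.0492]]
(500.6, -35, 75) [[-0.2362, 0.2995, 0.2303], [0.0, 0.0, 0.0]]
(500.6, -35, 26) [[0.0918, 0.0, 0.2272], [0.0, 0.0, 0.0]]
[-0.28649305  0.33751156  2.39053209  1.25673475  0.08326871 -3.01749844]
```

The arm stopped about 10 mm high because joint 6 hit its limit, so the pot was dropped a little. I'll raise and check.

>>> {"fn": "step_arm", "kwargs": {
  "plan": [
    [[-0.1,0.017,-0.3],[0,0,0]],
    [[-0.1,0.017,-0.3],[0,0,0]],
    [[-0.1,0.017,-0.3],[0,0,0]],
    [[-0.1,0.017,-0.3],[0,0,0]]
  ]
}}

```text
t: 11.7
tcp_pos: [455.1, -97.4, 81.7]
tool_rot: [0.197, 0.038, 0.98, -0.004]
ft_force: [-0.0, 0.0, -0.0]
opening: 0.6
gripper_force: 0.0
```

```bash
python3 - <<'E'
from h import *
t=read_camera("top")[:,:,::-1];s=read_camera("side")[:,:,::-1]
chain([])
u=proj("side",[450,-103,15])[0].astype(int);v=proj("top",[470,-80,15])[0].astype(int);print(u,v)
a=cv2.resize(s[u[1]-50:u[1]+50,u[0]-40:u[0]+40],(400,500),interpolation=cv2.INTER_CUBIC)
b=cv2.resize(t[v[1]-50:v[1]+50,v[0]-40:v[0]+40],(400,500),interpolation=cv2.INTER_CUBIC)
print(u-[40,50],v-[40,50])
cv2.imwrite("pics/p3.png",np.hstack([a,b]))
E
```

```text
t 11.8 tcp [456.1 -97.6  82.8] grasp [448.7 -97.2 100.3] riser [-60.7 210.8] F [0.4 1.  0. ] open 55.3 gf 0.0
[226 215] [252 205]
[186 165] [212 155]
```

View pics/p3.png

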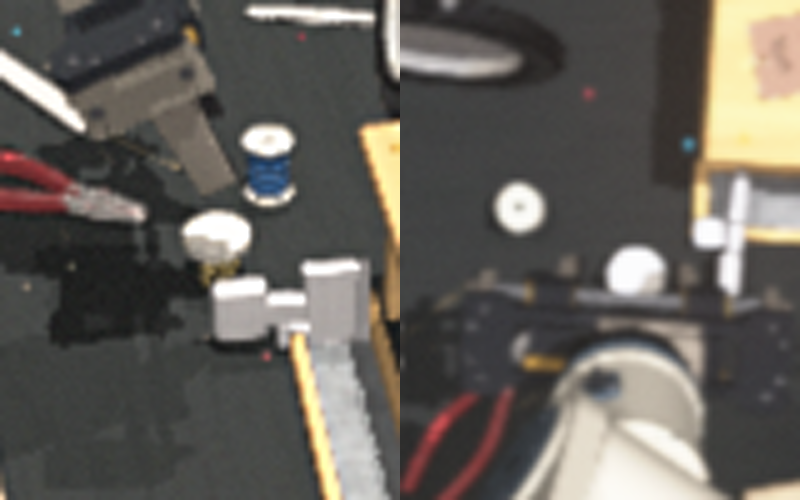

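Side: the pot stands upright (lid at (216,235) in the crop, in front of the bookend tab). Blue is at (268,165). Next I give the gripper a half-turn so joint 6 has range for the lean.

>>> {"fn": "step_arm", "kwargs": {
  "plan": [
    [[0,0.1,-0.2],[0,0,0.5]],
    [[0,0.1,-0.2],[0,0,0.5]],
    [[0,0.1,-0.2],[0,0,0.5]],
    [[0,0.1,-0.2],[0,0,0.5]],
    [[0,0.1,-0.2],[0,0,0.5]],
    [[0,0.1,-0.2],[0,0,0.5]],
    [[0,0.1,-0.2],[0,0,0.5]],
    [[0,0.1,-0.2],[0,0,0.5]],
    [[0,0.1,-0.2],[0,0,0.5]],
    [[0,0.1,-0.2],[0,0,0.5]],
    [[0,0.1,-0.2],[0,0,0.5]]
  ]
}}

```text
t: 12.9
tcp_pos: [441.4, -75.3, 117.5]
tool_rot: [0.141, 0.721, 0.664, 0.139]
ft_force: [0.0, -0.5, -0.6]
opening: 0.601
gripper_force: 0.0
```

>>> {"fn": "step_arm", "kwargs": {
  "plan": [
    [[0,0,0],[0,0,0.5]],
    [[0,0,0],[0,0,0.5]],
    [[0,0,0],[0,0,0.5]],
    [[0,0,0],[0,0,0.5]],
    [[0,0,0],[0,0,0.5]],
    [[0,0,0],[0,0,0.5]],
    [[0,0,0],[0,0,0.5]],
    [[0,0,0],[0,0,0.5]],
    [[0,0,0],[0,0,0.5]],
    [[0,0,0],[0,0,0.5]],
    [[0,0,0],[0,0,0.5]]
  ]
}}

```text
t: 14.0
tcp_pos: [441.5, -75.3, 117.5]
tool_rot: [0.002, 0.979, -0.04, 0.198]
ft_force: [0.0, 0.4, 0.3]
opening: 0.599
gripper_force: 0.0
```

```bash
sed -i 's/y=np.array(\[0,1,0.\])/y=np.array([0,-1,0.])/' h.py; python3 - <<'E'
from h import *
chain([(480,-45,90),(500.6,-35.5,70),(500.6,-35.5,26)],th=24,yaw=8)
print(cur()[0]["joint_positions"])
E
```

```text
t 14.0 tcp [441.5 -75.3 117.5] grasp [434.1 -74.9 135. ] riser [-76.9 231.8] F [0.  0.4 0.3] open 55.1 gf 0.0
[480 -45  90] shift [0.113, -0.1718, 0.293] turn [0.024, 0.0063, -0.0656]
[500.6 -35.5  70. ] shift [0.0585, -0.0327, 0.1355] turn [0.0, 0.0, 0.0]
[500.6 -35.5  26. ] shift [-0.0895, 0.0, 0.201] turn [0.0, 0.0, 0.0]
[-0.22736905  0.05526652  2.37419595  0.2152965   0.32712304  1.23491604]
```

>>> {"fn": "step_arm", "kwargs": {
  "plan": [
    [[0.113,-0.172,0.293],[0.024,0.006,-0.066]],
    [[0.113,-0.172,0.293],[0.024,0.006,-0.066]],
    [[0.113,-0.172,0.293],[0.024,0.006,-0.066]]
  ]
}}

```text
t: 14.3
tcp_pos: [488.3, -44.3, 71.9]
tool_rot: [-0.013, 0.976, 0.073, 0.207]
ft_force: [-0.1, -0.6, 0.0]
opening: 0.598
gripper_force: 0.0
```

>>> {"fn": "step_arm", "kwargs": {
  "plan": [
    [[0.058,-0.033,0.136],[0,0,0]],
    [[0.058,-0.033,0.136],[0,0,0]],
    [[0.058,-0.033,0.136],[0,0,0]],
    [[0.058,-0.033,0.136],[0,0,0]]
  ]
}}

```text
t: 14.7
tcp_pos: [507.3, -35.3, 53.1]
tool_rot: [-0.013, 0.976, 0.071, 0.207]
ft_force: [-0.3, 0.5, 0.8]
opening: 0.601
gripper_force: 0.0
```

```bash
python3 - <<'E'
from h import *
chain([(500.6,-35.5,26)],th=24,yaw=8)
print(cur()[0]["joint_positions"])
E
```

```text
t 14.7 tcp [507.3 -35.3  53.1] grasp [499.7 -36.3  70.5] riser [-14.6 275.3] F [-0.3  0.5  0.8] open 55.3 gf 0.0
[500.6 -35.5  26. ] shift [-0.085, -0.0047, 0.2054] turn [0.0006, 0.0006, 0.0019]
[-0.15399835  0.2973052   2.31128001  0.72409602  0.17484257  0.57854833]
```

>>> {"fn": "step_arm", "kwargs": {
  "plan": [
    [[-0.085,-0.005,0.205],[0,0,0]],
    [[-0.085,-0.005,0.205],[0,0,0]],
    [[-0.085,-0.005,0.205],[0,0,0]],
    [[-0.085,-0.005,0.205],[0,0,0]],
    [[-0.085,-0.005,0.205],[0,0,0]]
  ]
}}

```text
t: 15.2
tcp_pos: [508.1, -34.7, 8.5]
tool_rot: [-0.013, 0.976, 0.07, 0.206]
ft_force: [0.2, -0.1, -0.1]
opening: 0.601
gripper_force: 0.0
```

>>> {"fn": "step_arm", "kwargs": {
  "plan": [
    [[0,0,0],[0,0,0]],
    [[0,0,0],[0,0,0]],
    [[0,0,0],[0,0,0]],
    [[0,0,0],[0,0,0]]
  ],
  "gripper": 0.15
}}

```text
t: 15.6
tcp_pos: [509.3, -34.4, 9.2]
tool_rot: [-0.013, 0.976, 0.071, 0.207]
ft_force: [-1.5, 0.0, 5.8]
opening: 0.293
gripper_force: 30.0
```

```bash
python3 - <<'E'
from h import *
chain([])
s,p,q=cur();print(s["joint_positions"],q.apply([0,0,1]))
prev=(p,q)
for g,Q in [((480,-60,110),rot(24,8)),((425,-200,120),rot(24,0)),(w(-60,17,110),rot(24)),(w(-2,17,58),rot(24))]:
    P=np.array(g)+19*Q.apply([0,0,1]);print(np.round(g),[x.tolist() for x in rel(P,Q,*prev)])
    prev=(P,Q)
E
```

```text
t 15.6 tcp [509.3 -34.4   9.2] grasp [501.7 -35.4  26.5] riser [-12.6 276.4] F [-1.5  0.   5.8] open 26.9 gf 30.0
[-0.15057538  0.41106455  2.32421775  1.54327782  0.11406849 -0.24478818] [ 0.40243467  0.05402141 -0.91385339]
[480 -60 110] [[0.0552, 0.1078, -0.4317], [0.0008, 0.0002, 0.002]]
[ 425 -200  120] [[-0.3178, 0.6603, -0.1962], [-0.0181, 0.0, 0.0406]]
[ 434. -290.  110.] [[0.0229, 0.4551, 0.0649], [-0.01, 0.0, 0.0224]]
[ 492. -295.   58.] [[0.1592, -0.0, 0.3555], [0.0, 0.0, 0.0]]
```

>>> {"fn": "step_arm", "kwargs": {
  "plan": [
    [[0.055,0.108,-0.432],[0,0,0]],
    [[0.055,0.108,-0.432],[0,0,0]],
    [[0.055,0.108,-0.432],[0,0,0]]
  ]
}}

```text
t: 15.9
tcp_pos: [502.9, -39.5, 59.4]
tool_rot: [-0.024, 0.974, 0.074, 0.214]
ft_force: [1.0, 0.9, 0.2]
opening: 0.293
gripper_force: 30.0
```

>>> {"fn": "step_arm", "kwargs": {
  "plan": [
    [[-0.318,0.66,-0.196],[-0.018,0,0.041]],
    [[-0.318,0.66,-0.196],[-0.018,0,0.041]],
    [[-0.318,0.66,-0.196],[-0.018,0,0.041]],
    [[-0.318,0.66,-0.196],[-0.018,0,0.041]],
    [[-0.318,0.66,-0.196],[-0.018,0,0.041]]
  ]
}}

```text
t: 16.4
tcp_pos: [450.0, -183.0, 66.2]
tool_rot: [-0.009, 0.977, 0.003, 0.215]
ft_force: [-1.0, 1.5, -0.1]
opening: 0.296
gripper_force: 30.0
```

>>> {"fn": "step_arm", "kwargs": {
  "plan": [
    [[0.023,0.455,0.065],[-0.01,0,0.022]],
    [[0.023,0.455,0.065],[-0.01,0,0.022]],
    [[0.023,0.455,0.065],[-0.01,0,0.022]],
    [[0.023,0.455,0.065],[-0.01,0,0.022]]
  ]
}}

```text
t: 16.8
tcp_pos: [461.8, -270.4, 54.1]
tool_rot: [-0.003, 0.976, -0.031, 0.214]
ft_force: [-1.0, 0.2, -1.0]
opening: 0.298
gripper_force: 30.0
```

```bash
python3 - <<'E'
from h import *
chain([w(-2,17,55),w(-2,17,33)],th=24)
print(cur()[0]["joint_positions"])
E
```

```text
t 16.8 tcp [ 461.8 -270.4   54.1] grasp [ 453.9 -270.3   71.3] riser [-42.2  38.6] F [-1.   0.2 -1. ] open 27.4 gf 30.0
[ 492.3 -294.9   55. ] shift [0.1468, 0.1151, 0.1554] turn [-0.0077, -0.0037, 0.0024]
[ 492.3 -294.9   33. ] shift [-0.0447, 0.0, 0.1005] turn [0.0, 0.0, 0.0]
[-0.71302786  0.34693005  2.22438071  0.88157078  0.3535206   0.11869003]
```

>>> {"fn": "step_arm", "kwargs": {
  "plan": [
    [[0.147,0.115,0.155],[-0.008,-0.004,0.002]],
    [[0.147,0.115,0.155],[-0.008,-0.004,0.002]],
    [[0.147,0.115,0.155],[-0.008,-0.004,0.002]],
    [[0.147,0.115,0.155],[-0.008,-0.004,0.002]],
    [[0.102,0.115,0.256],[-0.008,-0.004,0.002]],
    [[0.102,0.115,0.256],[-0.008,-0.004,0.002]]
  ]
}}

```text
t: 17.4
tcp_pos: [499.6, -295.7, 15.6]
tool_rot: [0.009, 0.977, -0.038, 0.207]
ft_force: [5.2, -0.6, -3.6]
opening: 0.297
gripper_force: 30.0
```

```bash
python3 - <<'E'
from h import *
chain([w(-2,17,27.3)],th=24)
E
```

```text
t 17.4 tcp [ 499.6 -295.7   15.6] grasp [ 491.9 -295.1   32.9] riser [-2.4 16.8] F [ 5.2 -0.6 -3.6] open 27.3 gf 30.0
[ 492.3 -294.9   27.3] shift [-0.0095, -0.0014, 0.0266] turn [0.0007, 0.0001, -0.0]
```

```bash
python3 - <<'E'
from h import *
chain([w(0.5,17,27.3)],th=24)
E
```

```text
t 17.4 tcp [ 499.6 -295.7   15.6] grasp [ 491.9 -295.1   32.9] riser [-2.4 16.8] F [ 5.2 -0.6 -3.6] open 27.3 gf 30.0
[ 494.8 -295.1   27.3] shift [0.0019, -0.0014, 0.0317] turn [0.0007, 0.0001, -0.0]
```

>>> {"fn": "step_arm", "kwargs": {
  "plan": [
    [[0.011,0,0.005],[0,0,0]],
    [[0.006,-0.001,0.018],[0,0,0]],
    [[0.002,-0.001,0.03],[0,0,0]],
    [[0.002,-0.001,0.032],[0,0,0]],
    [[0.002,-0.001,0.032],[0,0,0]]
  ]
}}

```text
t: 17.9
tcp_pos: [502.6, -296.7, 10.5]
tool_rot: [0.009, 0.977, -0.038, 0.208]
ft_force: [0.4, 1.1, -0.4]
opening: 0.292
gripper_force: 30.0
```

```bash
python3 - <<'E'
from h import *
chain([])
E
```

```text
t 17.9 tcp [ 502.6 -296.7   10.5] grasp [ 494.9 -296.1   27.9] riser [ 0.7 16. ] F [ 0.4  1.1 -0.4] open 26.9 gf 30.0
```

>>> {"fn": "step_arm", "kwargs": {
  "plan": [
    [[0,0,0],[0,0,0]],
    [[0,0,0],[0,0,0]],
    [[0,0,0],[0,0,0]]
  ],
  "gripper": 0.4
}}

```text
t: 18.2
tcp_pos: [502.9, -296.9, 10.6]
tool_rot: [0.009, 0.977, -0.038, 0.208]
ft_force: [-0.1, -0.3, -0.3]
opening: 0.399
gripper_force: 0.0
```

```bash
python3 - <<'E'
from h import *
chain([])
s,p,q=cur();print(s["joint_positions"],q.apply([0,0,1]))
prev=(p,q)
for g,Q in [(w(-8,17,80),rot(24)),((440,-200,150),rot(20,0)),((420,-30,150),rot(18,12)),((450,125,120),rot(18,24)),((483.8,162.2,75),rot(22,27))]:
    P=np.array(g)+19*Q.apply([0,0,1]);print(np.round(g),[x.tolist() for x in rel(P,Q,*prev)])
    prev=(P,Q)
E
```

```text
t 18.2 tcp [ 502.9 -296.9   10.6] grasp [ 495.2 -296.2   28. ] riser [ 1.  15.9] F [-0.1 -0.3 -0.3] open 36.7 gf 0.0
[-0.6761358   0.48160631  2.14277963  0.96214735  0.28044282  0.06983411] [ 0.40541542 -0.03413498 -0.91349501]
[ 486. -294.   80.] [[0.065, -0.0052, -0.2559], [0.0009, -0.0, 0.0001]]
[ 440 -200  150] [[-0.1085, -0.4555, -0.4287], [0.0092, -0.0222, -0.0227]]
[420 -30 150] [[-0.0979, -0.8561, -0.0345], [0.0217, -0.0111, -0.063]]
[450 125 120] [[0.2458, -0.733, 0.2376], [0.0206, 0.0, -0.0634]]
[484. 162.  75.] [[0.1558, -0.103, 0.2848], [0.0057, 0.0222, -0.0157]]
```

>>> {"fn": "step_arm", "kwargs": {
  "plan": [
    [[0.065,0,-0.256],[0,0,0]],
    [[0.065,0,-0.256],[0,0,0]],
    [[0.065,0,-0.256],[0,0,0]]
  ]
}}

```text
t: 18.5
tcp_pos: [494.6, -296.8, 64.3]
tool_rot: [0.01, 0.977, -0.038, 0.209]
ft_force: [0.4, 0.1, 0.5]
opening: 0.399
gripper_force: 0.0
```

>>> {"fn": "step_arm", "kwargs": {
  "plan": [
    [[-0.109,-0.456,-0.429],[0.009,-0.022,-0.023]],
    [[-0.109,-0.456,-0.429],[0.009,-0.022,-0.023]],
    [[-0.109,-0.456,-0.429],[0.009,-0.022,-0.023]],
    [[-0.109,-0.456,-0.429],[0.009,-0.022,-0.023]],
    [[-0.109,-0.456,-0.429],[0.009,-0.022,-0.023]]
  ],
  "gripper": 0.6
}}

```text
t: 19.0
tcp_pos: [446.9, -200.4, 132.0]
tool_rot: [0.002, 0.985, 0.001, 0.175]
ft_force: [0.0, -0.4, 0.2]
opening: 0.599
gripper_force: 0.0
```

>>> {"fn": "step_arm", "kwargs": {
  "plan": [
    [[-0.098,-0.856,-0.035],[0.022,-0.011,-0.063]],
    [[-0.098,-0.856,-0.035],[0.022,-0.011,-0.063]],
    [[-0.098,-0.856,-0.035],[0.022,-0.011,-0.063]],
    [[-0.098,-0.856,-0.035],[0.022,-0.011,-0.063]],
    [[-0.098,-0.856,-0.035],[0.022,-0.011,-0.063]],
    [[-0.098,-0.856,-0.035],[0.022,-0.011,-0.063]]
  ]
}}

```text
t: 19.6
tcp_pos: [426.2, -29.4, 130.5]
tool_rot: [-0.015, 0.982, 0.104, 0.155]
ft_force: [-0.5, -0.4, 0.4]
opening: 0.599
gripper_force: 0.0
```

```bash
python3 - <<'E'
from h import *
s,p,q=cur();print(s["t"],p,s["joint_positions"],q.apply([0,0,1]))
prev=(p,q)
for g,Q in [((450,125,120),rot(20,24)),((483.8,162.2,75),rot(22,28)),((483.8,162.2,26),rot(22,28))]:
    P=np.array(g)+19*Q.apply([0,0,1]);print(np.round(g),[x.tolist() for x in rel(P,Q,*prev)])
    prev=(P,Q)
t=read_camera("top")[:,:,::-1];s=read_camera("side")[:,:,::-1]
a=cv2.resize(s[205:325,225:325],(500,600),interpolation=cv2.INTER_CUBIC)
b=cv2.resize(t[170:230,260:320],(300,300),interpolation=cv2.INTER_CUBIC);o=np.zeros((600,800,3),np.uint8);o[:,:500]=a;o[:300,500:]=b
o[300:,500:]=cv2.resize(t[180:240,150:210],(300,300),interpolation=cv2.INTER_CUBIC)
cv2.imwrite("pics/p4.png",o)
E
```

```text
19.6 [426.22865729 -29.42763695 130.51839164] [-0.16641927  0.02117622  2.33081616  0.23162914  0.50733186  1.00646775] [ 0.30217245  0.06233843 -0.95121277]
[450 125 120] [[0.2512, -0.7372, 0.2288], [0.0223, 0.0113, -0.0624]]
[484. 162.  75.] [[0.1424, -0.1037, 0.29], [0.008, 0.0111, -0.0207]]
[484. 162.  26.] [[-0.0918, 0.0, 0.2272], [0.0, 0.0, 0.0]]
```

View pics/p4.png

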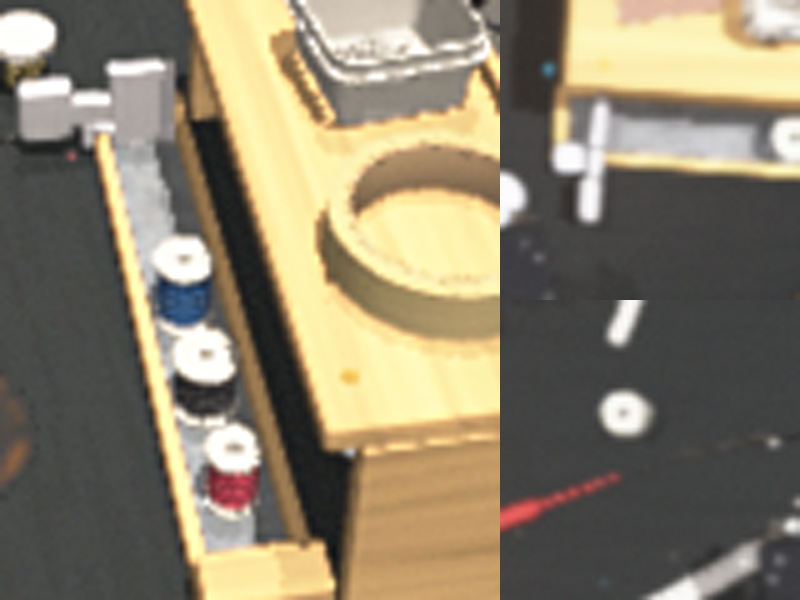

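Bay: blue, black and red all stand upright; white1 is untouched at lower right (626,412). On to white1.

>>> {"fn": "step_arm", "kwargs": {
  "plan": [
    [[0.251,-0.737,0.229],[0.022,0.011,-0.062]],
    [[0.251,-0.737,0.229],[0.022,0.011,-0.062]],
    [[0.251,-0.737,0.229],[0.022,0.011,-0.062]],
    [[0.251,-0.737,0.229],[0.022,0.011,-0.062]],
    [[0.251,-0.737,0.229],[0.022,0.011,-0.062]],
    [[0.251,-0.737,0.229],[0.022,0.011,-0.062]]
  ]
}}

```text
t: 20.3
tcp_pos: [455.7, 126.6, 102.3]
tool_rot: [-0.035, 0.964, 0.203, 0.169]
ft_force: [-0.2, -0.5, 0.2]
opening: 0.601
gripper_force: 0.0
```

>>> {"fn": "step_arm", "kwargs": {
  "plan": [
    [[0.142,-0.104,0.29],[0.008,0.011,-0.021]],
    [[0.142,-0.104,0.29],[0.008,0.011,-0.021]],
    [[0.142,-0.104,0.29],[0.008,0.011,-0.021]],
    [[0.142,-0.104,0.29],[0.008,0.011,-0.021]],
    [[0.142,-0.104,0.29],[0.008,0.011,-0.021]]
  ]
}}

```text
t: 20.8
tcp_pos: [489.6, 164.1, 58.6]
tool_rot: [-0.045, 0.953, 0.236, 0.185]
ft_force: [-0.3, 0.1, 0.7]
opening: 0.6
gripper_force: 0.0
```

```bash
python3 - <<'E'
from h import *
chain([(483.8,162.2,25)],th=22,yaw=28)
print(cur()[0]["joint_positions"])
E
```

```text
t 20.8 tcp [489.6 164.1  58.6] grasp [483.3 160.8  76.2] riser [-46.  470.7] F [-0.3  0.1  0.7] open 55.2 gf 0.0
[483.8 162.2  25. ] shift [-0.0907, -0.0054, 0.2394] turn [0.0007, 0.0002, -0.001]
[0.26399304 0.29206573 2.27240819 0.38541708 0.21757904 0.98797393]
```

>>> {"fn": "step_arm", "kwargs": {
  "plan": [
    [[-0.091,-0.005,0.239],[0,0,0]],
    [[-0.091,-0.005,0.239],[0,0,0]],
    [[-0.091,-0.005,0.239],[0,0,0]],
    [[-0.091,-0.005,0.239],[0,0,0]],
    [[-0.091,-0.005,0.239],[0,0,0]]
  ]
}}

```text
t: 21.3
tcp_pos: [490.3, 166.4, 7.6]
tool_rot: [-0.046, 0.953, 0.236, 0.185]
ft_force: [-0.0, 0.5, 0.4]
opening: 0.604
gripper_force: 0.0
```

>>> {"fn": "step_arm", "kwargs": {
  "plan": [
    [[0,0,0],[0,0,0]],
    [[0,0,0],[0,0,0]],
    [[0,0,0],[0,0,0]],
    [[0,0,0],[0,0,0]]
  ],
  "gripper": 0.15
}}

```text
t: 21.7
tcp_pos: [490.4, 166.7, 7.1]
tool_rot: [-0.046, 0.953, 0.237, 0.185]
ft_force: [-0.6, 0.8, 0.3]
opening: 0.273
gripper_force: 21.7
```

```bash
python3 - <<'E'
from h import *
chain([])
s,p,q=cur();print(s["joint_positions"],q.apply([0,0,1]))
prev=(p,q)
for g,Q in [((484,162,75),rot(22,28)),((450,50,150),rot(22,22)),((425,-100,150),rot(22,10)),((425,-230,140),rot(22))]:
    P=np.array(g)+19*Q.apply([0,0,1]);print(np.round(g),[x.tolist() for x in rel(P,Q,*prev)])
    prev=(P,Q)
E
```

```text
t 21.7 tcp [490.4 166.7   7.1] grasp [484.1 163.4  24.7] riser [-45.5 473.3] F [-0.6  0.8  0.3] open 25.1 gf 21.7
[0.26940592 0.41755367 2.28908922 0.93435584 0.09952391 0.43653956] [ 0.33126514  0.17436533 -0.92728644]
[484 162  75] [[0.0908, 0.0063, -0.2345], [0.0005, 0.0001, -0.0005]]
[450  50 150] [[-0.2426, 0.4184, -0.5025], [-0.0125, 0.0, 0.0309]]
[ 425 -100  150] [[-0.3687, 0.656, -0.149], [-0.025, 0.0, 0.0618]]
[ 425 -230  140] [[-0.1244, 0.649, 0.0037], [-0.03, 0.0, 0.0742]]
```

>>> {"fn": "step_arm", "kwargs": {
  "plan": [
    [[0,0,0],[0,0,0]],
    [[0.091,0.006,-0.234],[0,0,0]],
    [[0.091,0.006,-0.234],[0,0,0]],
    [[0.091,0.006,-0.234],[0,0,0]],
    [[0.091,0.006,-0.234],[0,0,0]]
  ]
}}

```text
t: 22.2
tcp_pos: [491.0, 165.4, 58.3]
tool_rot: [-0.045, 0.952, 0.237, 0.186]
ft_force: [-0.5, 0.2, 0.3]
opening: 0.271
gripper_force: 30.0
```

>>> {"fn": "step_arm", "kwargs": {
  "plan": [
    [[-0.243,0.418,-0.502],[-0.012,0,0.031]],
    [[-0.243,0.418,-0.502],[-0.012,0,0.031]],
    [[-0.243,0.418,-0.502],[-0.012,0,0.031]],
    [[-0.243,0.418,-0.502],[-0.012,0,0.031]],
    [[-0.243,0.418,-0.502],[-0.012,0,0.031]]
  ]
}}

```text
t: 22.7
tcp_pos: [456.5, 52.5, 131.9]
tool_rot: [-0.037, 0.964, 0.185, 0.187]
ft_force: [0.3, -0.6, -0.6]
opening: 0.274
gripper_force: 30.0
```

>>> {"fn": "step_arm", "kwargs": {
  "plan": [
    [[-0.369,0.656,-0.149],[-0.025,0,0.062]],
    [[-0.369,0.656,-0.149],[-0.025,0,0.062]],
    [[-0.369,0.656,-0.149],[-0.025,0,0.062]],
    [[-0.369,0.656,-0.149],[-0.025,0,0.062]],
    [[-0.369,0.656,-0.149],[-0.025,0,0.062]],
    [[-0.369,0.656,-0.149],[-0.025,0,0.062]]
  ]
}}

```text
t: 23.3
tcp_pos: [431.1, -97.0, 130.9]
tool_rot: [-0.017, 0.978, 0.085, 0.189]
ft_force: [-0.3, 0.6, 0.3]
opening: 0.276
gripper_force: 30.0
```

>>> {"fn": "step_arm", "kwargs": {
  "plan": [
    [[-0.124,0.649,0.004],[-0.03,0,0.074]],
    [[-0.124,0.649,0.004],[-0.03,0,0.074]],
    [[-0.124,0.649,0.004],[-0.03,0,0.074]],
    [[-0.124,0.649,0.004],[-0.03,0,0.074]],
    [[-0.124,0.649,0.004],[-0.03,0,0.074]],
    [[-0.124,0.649,0.004],[-0.03,0,0.074]]
  ]
}}

```text
t: 23.9
tcp_pos: [431.3, -227.9, 121.4]
tool_rot: [0.007, 0.981, -0.037, 0.19]
ft_force: [-0.8, -0.6, 0.2]
opening: 0.272
gripper_force: 30.0
```

```bash
python3 - <<'E'
from h import *
chain([w(-40,70,100),w(0,70,50),w(0,70,32)],th=22.5)
print(cur()[0]["joint_positions"])
E
```

```text
t 23.9 tcp [ 431.3 -227.9  121.4] grasp [ 424.2 -227.4  139. ] riser [-75.1  79. ] F [-0.8 -0.6  0.2] open 25.0 gf 30.0
[ 458.5 -239.1  100. ] shift [0.0913, 0.0457, 0.2462] turn [-0.0005, 0.0035, 0.0002]
[ 498.4 -242.2   50. ] shift [0.0891, 0.0, 0.3075] turn [0.0, 0.0, 0.0]
[ 498.4 -242.2   32. ] shift [-0.0344, -0.0, 0.0831] turn [0.0, 0.0, 0.0]
[-0.63638552  0.13378385  2.25976382  0.46097769  0.46350202  0.62560859]
```

>>> {"fn": "step_arm", "kwargs": {
  "plan": [
    [[0.091,0.046,0.246],[0,0.004,0]],
    [[0.091,0.046,0.246],[0,0.004,0]],
    [[0.091,0.046,0.246],[0,0.004,0]],
    [[0.091,0.046,0.246],[0,0.004,0]]
  ]
}}

```text
t: 24.3
tcp_pos: [465.4, -241.0, 83.6]
tool_rot: [0.007, 0.98, -0.038, 0.196]
ft_force: [-0.2, -0.4, -0.6]
opening: 0.275
gripper_force: 30.0
```

>>> {"fn": "step_arm", "kwargs": {
  "plan": [
    [[0.084,0,0.305],[0,0,0]],
    [[0.084,0,0.305],[0,0,0]],
    [[0.084,0,0.305],[0,0,0]],
    [[0.05,0,0.39],[0,0,0]],
    [[0.05,0,0.39],[0,0,0]]
  ]
}}

```text
t: 24.8
tcp_pos: [503.9, -244.7, 15.4]
tool_rot: [0.007, 0.98, -0.039, 0.196]
ft_force: [-0.0, -0.1, -0.2]
opening: 0.275
gripper_force: 30.0
```

```bash
python3 - <<'E'
from h import *
chain([w(-1,70,25.7)],th=22.5)
E
```

```text
t 24.8 tcp [ 503.9 -244.7   15.4] grasp [ 496.6 -244.1   33. ] riser [-1.7 68. ] F [-0.  -0.1 -0.2] open 25.3 gf 30.0
[ 497.4 -242.1   25.7] shift [-0.0112, -0.0102, 0.0348] turn [0.0, -0.0009, -0.0006]
```

>>> {"fn": "step_arm", "kwargs": {
  "plan": [
    [[-0.006,-0.01,0.018],[0,0,0]],
    [[-0.011,-0.01,0.035],[0,0,0]],
    [[-0.011,-0.01,0.035],[0,0,0]],
    [[-0.011,-0.01,0.035],[0,0,0]]
  ]
}}

```text
t: 25.2
tcp_pos: [505.7, -243.6, 8.5]
tool_rot: [0.008, 0.98, -0.039, 0.197]
ft_force: [0.7, -1.0, -0.8]
opening: 0.277
gripper_force: 30.0
```

>>> {"fn": "step_arm", "kwargs": {
  "plan": [
    [[0,0,0],[0,0,0]],
    [[0,0,0],[0,0,0]],
    [[0,0,0],[0,0,0]]
  ],
  "gripper": 0.37
}}

```text
t: 25.5
tcp_pos: [505.6, -243.5, 7.7]
tool_rot: [0.008, 0.98, -0.039, 0.196]
ft_force: [-0.1, 0.1, 0.2]
opening: 0.372
gripper_force: 0.0
```

```bash
python3 - <<'E'
from h import *
chain([w(-8,70,85),w(-80,100,90),w(-80,144,60)],th=22.5)
s=cv2.imread("pics/side0.png")
# tab top face centre: expected vs seen
print(proj("side",w(-39,144+0,44)),proj("side",w(-39,140,44)))
E
```

```text
t 25.5 tcp [ 505.6 -243.5    7.7] grasp [ 498.3 -242.9   25.2] riser [-0.1 69.3] F [-0.1  0.1  0.2] open 34.2 gf 0.0
[ 490.4 -241.6   85. ] shift [0.0782, -0.0035, -0.2911] turn [0.0002, -0.0009, -0.0005]
[ 420.9 -206.1   90. ] shift [-0.323, -0.15, -0.1609] turn [0.0, 0.0, 0.0]
[ 424.3 -162.3   60. ] shift [-0.0574, -0.22, 0.1386] turn [0.0, 0.0, 0.0]
[[237.07525892 220.57823432]] [[237.28273979 221.54696396]]
```

>>> {"fn": "step_arm", "kwargs": {
  "plan": [
    [[0.078,0,-0.291],[0,0,0]],
    [[0.078,0,-0.291],[0,0,0]],
    [[0.078,0,-0.291],[0,0,0]],
    [[0.078,0,-0.291],[0,0,0]]
  ]
}}

```text
t: 25.9
tcp_pos: [497.8, -242.9, 67.6]
tool_rot: [0.008, 0.98, -0.038, 0.197]
ft_force: [-0.3, 0.3, -0.4]
opening: 0.37
gripper_force: 0.0
```

>>> {"fn": "step_arm", "kwargs": {
  "plan": [
    [[-0.323,-0.15,-0.161],[0,0,0]],
    [[-0.323,-0.15,-0.161],[0,0,0]],
    [[-0.323,-0.15,-0.161],[0,0,0]],
    [[-0.323,-0.15,-0.161],[0,0,0]]
  ],
  "gripper": 0.5
}}

```text
t: 26.3
tcp_pos: [428.1, -207.3, 71.6]
tool_rot: [0.008, 0.98, -0.039, 0.196]
ft_force: [-0.1, -0.5, -0.4]
opening: 0.499
gripper_force: 0.0
```

```bash
python3 - <<'E'
from h import *
print("side tab",inv(ray("side",(234.4,221.4),44)),"top tab mid",inv(ray("top",(278+1.9,210),44)),"strip ends",inv(ray("top",(278+1.9,214),44)),inv(ray("top",(280+1.9,190),52)))
t=read_camera("top")[:,:,::-1];s=read_camera("side")[:,:,::-1]
a=cv2.resize(s[205:325,225:325],(500,600),interpolation=cv2.INTER_CUBIC)
b=cv2.resize(t[170:230,260:320],(300,300),interpolation=cv2.INTER_CUBIC);o=np.zeros((600,800,3),np.uint8);o[:,:500]=a;o[:300,500:]=b
cv2.imwrite("pics/p5.png",o);chain([])
E
```

```text
side tab [-46.16011153 141.71662936] top tab mid [-50.01892256 140.32416278] strip ends [-62.75724709 139.52665611] [ 13.68051904 138.4215699 ]
t 26.4 tcp [ 429.2 -208.    72. ] grasp [ 421.9 -207.4   89.5] riser [-78.9  98.8] F [ 0.2 -1.  -1. ] open 46.1 gf 0.0
```

View pics/p5.png

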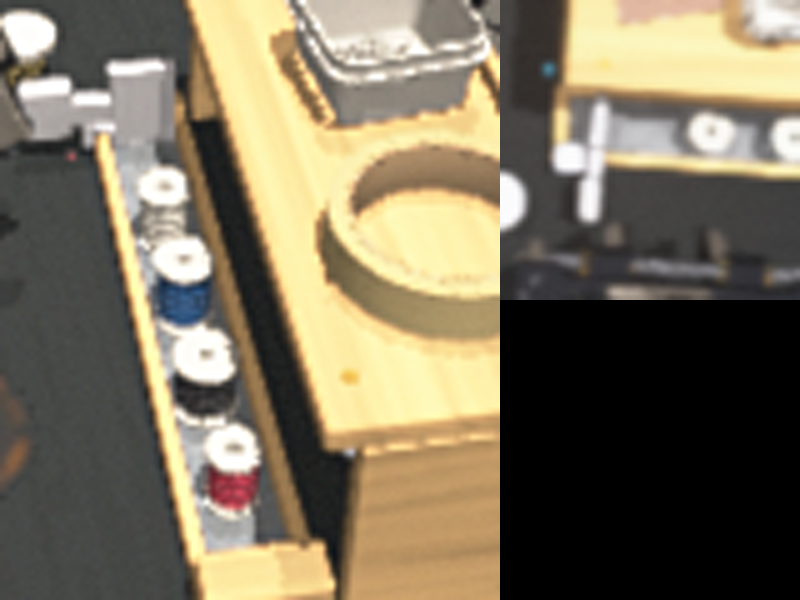

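Side: all four spools are upright in the bay. The tab is at about riser (-46, 142), and the pot is clear of it. I'll grip the tab.

```bash
python3 - <<'E'
from h import *
chain([w(-46,142.5,82),w(-46,142.5,32)],th=22.5)
E
```

```text
t 26.4 tcp [ 429.2 -208.    72. ] grasp [ 421.9 -207.4   89.5] riser [-78.9  98.8] F [ 0.2 -1.  -1. ] open 46.1 gf 0.0
[ 458.1 -166.4   82. ] shift [0.1368, -0.2188, 0.0979] turn [0.0004, -0.001, -0.0005]
[ 458.1 -166.4   32. ] shift [-0.0957, -0.0, 0.231] turn [0.0, 0.0, 0.0]
```

>>> {"fn": "step_arm", "kwargs": {
  "plan": [
    [[0.137,-0.219,0.098],[0,0,0]],
    [[0.137,-0.219,0.098],[0,0,0]],
    [[0.137,-0.219,0.098],[0,0,0]],
    [[0.137,-0.219,0.098],[0,0,0]]
  ],
  "gripper": 0.3
}}

```text
t: 26.8
tcp_pos: [464.4, -166.3, 64.4]
tool_rot: [0.008, 0.98, -0.038, 0.196]
ft_force: [0.7, -0.4, -1.3]
opening: 0.297
gripper_force: 0.0
```

>>> {"fn": "step_arm", "kwargs": {
  "plan": [
    [[-0.048,0,0.115],[0,0,0]],
    [[-0.07,0,0.17],[0,0,0]],
    [[-0.096,0,0.231],[0,0,0]],
    [[-0.096,0,0.231],[0,0,0]],
    [[-0.096,0,0.231],[0,0,0]]
  ]
}}

```text
t: 27.3
tcp_pos: [463.9, -166.8, 14.5]
tool_rot: [0.008, 0.98, -0.039, 0.196]
ft_force: [0.2, -0.4, -0.1]
opening: 0.301
gripper_force: 0.0
```

```bash
python3 - <<'E'
from h import *
chain([]);print(cur()[0]["joint_positions"])
E
```

```text
t 27.3 tcp [ 463.9 -166.8   14.5] grasp [ 456.6 -166.2   32.1] riser [-47.5 142.5] F [ 0.2 -0.4 -0.1] open 27.7 gf 0.0
[-0.45002091  0.38237525  2.3364276   1.21389869  0.14922372  0.0171984 ]
```

>>> {"fn": "step_arm", "kwargs": {
  "plan": [
    [[0,0,0],[0,0,0]],
    [[0,0,0],[0,0,0]],
    [[0,0,0],[0,0,0]],
    [[0,0,0],[0,0,0]],
    [[0,0,0],[0,0,0]]
  ],
  "gripper": 0.05
}}

```text
t: 27.8
tcp_pos: [464.7, -166.3, 15.2]
tool_rot: [0.008, 0.98, -0.039, 0.197]
ft_force: [-3.4, -0.4, 7.9]
opening: 0.127
gripper_force: 30.0
```

```bash
python3 - <<'E'
from h import *
chain([w(-47.5,20,32)],th=22.5)
E
```

```text
t 27.8 tcp [ 464.7 -166.3   15.2] grasp [ 457.4 -165.8   32.8] riser [-46.7 143.1] F [-3.4 -0.4  7.9] open 11.7 gf 30.0
[ 447.2 -288.4   32. ] shift [-0.0044, 0.6153, 0.0028] turn [0.0004, -0.0012, -0.0005]
```

>>> {"fn": "step_arm", "kwargs": {
  "plan": [
    [[0,0.015,0],[0,0,0]],
    [[0,0.04,0],[0,0,0]],
    [[0,0.07,0],[0,0,0]],
    [[0,0.1,0],[0,0,0]],
    [[0,0.13,0],[0,0,0]],
    [[0,0.16,0],[0,0,0]],
    [[0,0.19,0],[0,0,0]],
    [[0,0.22,0],[0,0,0]],
    [[0,0.25,0],[0,0,0]],
    [[0,0.275,0],[0,0,0]],
    [[0,0.3,0],[0,0,0]],
    [[0,0.325,0],[0,0,0]],
    [[0,0.35,0],[0,0,0]],
    [[0,0.375,0],[0,0,0]],
    [[0,0.4,0],[0,0,0]],
    [[0,0.42,0],[0,0,0]],
    [[0,0.44,0],[0,0,0]],
    [[0,0.46,0],[0,0,0]],
    [[0,0.48,0],[0,0,0]],
    [[0,0.5,0],[0,0,0]]
  ]
}}

```text
t: 29.8
tcp_pos: [456.7, -265.8, 15.2]
tool_rot: [0.008, 0.98, -0.038, 0.197]
ft_force: [-2.0, 2.3, 8.3]
opening: 0.131
gripper_force: 30.0
```

```bash
python3 - <<'E'
from h import *
chain([])
t=read_camera("top")[:,:,::-1];s=read_camera("side")[:,:,::-1]
a=cv2.resize(s[205:325,225:325],(500,600),interpolation=cv2.INTER_CUBIC)
b=cv2.resize(t[170:230,300:360],(300,300),interpolation=cv2.INTER_CUBIC);o=np.zeros((600,800,3),np.uint8);o[:,:500]=a;o[:300,500:]=b
cv2.imwrite("pics/p6.png",o)
E
```

```text
t 29.8 tcp [ 456.7 -265.8   15.2] grasp [ 449.4 -265.2   32.7] riser [-47.1  43.3] F [-2.   2.3  8.3] open 12.1 gf 30.0
```

View pics/p6.png

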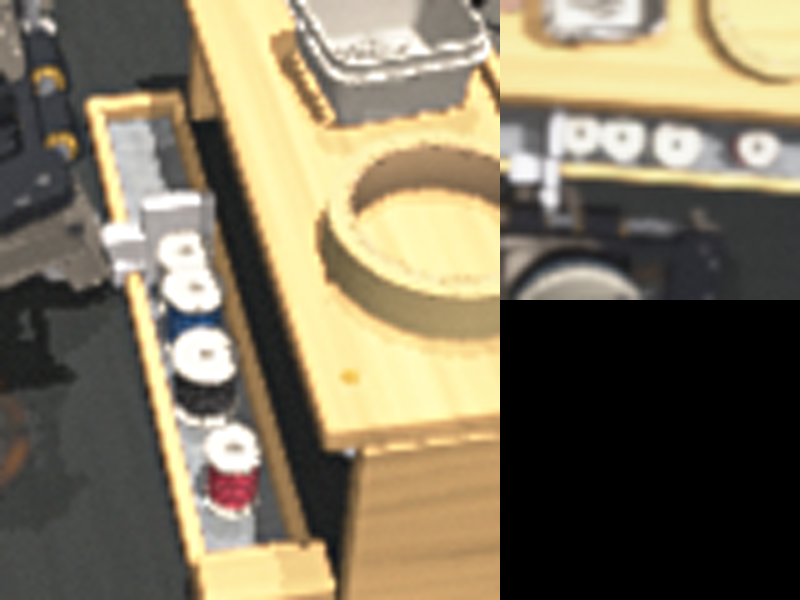

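The row is closing up with all four upright. Continue 62 mm, then finish by force.

>>> {"fn": "step_arm", "kwargs": {
  "plan": [
    [[0,0.02,0],[0,0,0]],
    [[0,0.04,0],[0,0,0]],
    [[0,0.06,0],[0,0,0]],
    [[0,0.08,0],[0,0,0]],
    [[0,0.1,0],[0,0,0]],
    [[0,0.12,0],[0,0,0]],
    [[0,0.14,0],[0,0,0]],
    [[0,0.16,0],[0,0,0]],
    [[0,0.18,0],[0,0,0]],
    [[0,0.2,0],[0,0,0]],
    [[0,0.22,0],[0,0,0]],
    [[0,0.24,0],[0,0,0]],
    [[0,0.26,0],[0,0,0]],
    [[0,0.28,0],[0,0,0]],
    [[0,0.295,0],[0,0,0]],
    [[0,0.31,0],[0,0,0]]
  ]
}}

```text
t: 31.5
tcp_pos: [451.8, -327.6, 15.2]
tool_rot: [0.008, 0.98, -0.038, 0.197]
ft_force: [-2.6, 3.6, 7.6]
opening: 0.128
gripper_force: 30.0
```

>>> {"fn": "step_arm", "kwargs": {
  "plan": [
    [[0,0.01,0],[0,0,0]],
    [[0,0.02,0],[0,0,0]]
  ]
}}

```text
t: 31.7
tcp_pos: [451.5, -331.6, 15.2]
tool_rot: [0.008, 0.98, -0.038, 0.197]
ft_force: [-2.3, 1.9, 7.6]
opening: 0.128
gripper_force: 30.0
```

>>> {"fn": "step_arm", "kwargs": {
  "plan": [
    [[0,0.008,0],[0,0,0]],
    [[0,0.015,0],[0,0,0]]
  ]
}}

```text
t: 31.9
tcp_pos: [451.2, -333.7, 15.2]
tool_rot: [0.007, 0.98, -0.038, 0.197]
ft_force: [-0.3, 7.9, 11.1]
opening: 0.127
gripper_force: 30.0
```

>>> {"fn": "step_arm", "kwargs": {
  "plan": [
    [[0,0.005,0],[0,0,0]]
  ]
}}

```text
t: 32.0
tcp_pos: [451.2, -333.9, 15.2]
tool_rot: [0.006, 0.98, -0.038, 0.196]
ft_force: [0.1, 11.2, 11.7]
opening: 0.125
gripper_force: 30.0
```

```bash
python3 - <<'E'
from h import *
chain([])
s=read_camera("side")[:,:,::-1];t=read_camera("top")[:,:,::-1]
a=cv2.resize(s[255:325,240:305],(557,600),interpolation=cv2.INTER_CUBIC)
o=np.zeros((600,800,3),np.uint8);o[:,:557]=a;o[:300,557:]=cv2.resize(t[180:220,325:357],(243,300),interpolation=cv2.INTER_CUBIC)
cv2.imwrite("pics/p7.png",o);chain([])
E
```

```text
t 32.0 tcp [ 451.2 -333.9   15.2] grasp [ 443.9 -333.4   32.7] riser [-47.3 -25.1] F [ 0.1 11.2 11.7] open 11.5 gf 30.0
t 32.1 tcp [ 451.2 -333.9   15.2] grasp [ 443.9 -333.4   32.8] riser [-47.3 -25.1] F [-0.8  8.6 11.1] open 11.9 gf 30.0
```

View pics/p7.png

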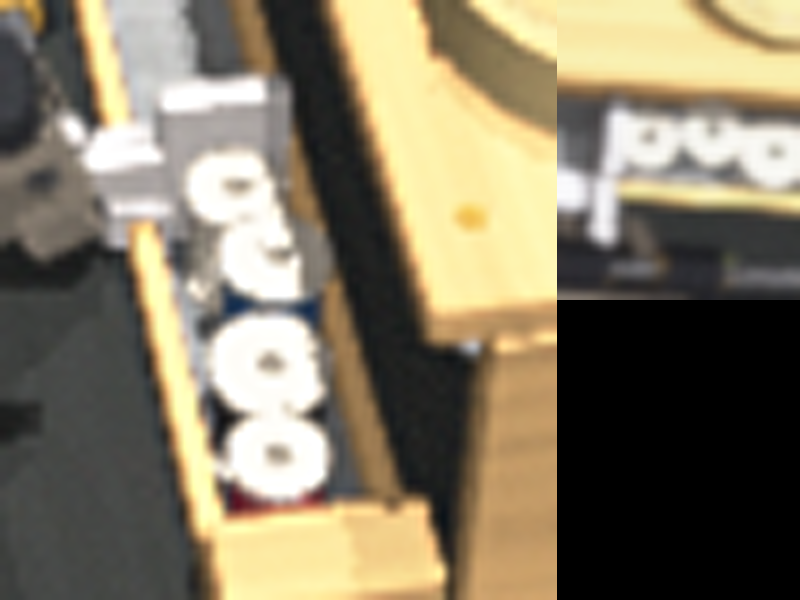

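```bash
python3 - <<'E'
from h import *
for n,u,h in [("white",(232,187),35),("blue",(272,258),38),("black",(270,362),32),("red",(278,455),32)]:
    print(n,inv(ray("side",(240+u[0]/8.57-.5,255+u[1]/8.57-.5),h)).round(1))
for n,u in [("stop edge L",(212,520)),("stop edge R",(425,500))]:print(n,inv(ray("side",(240+u[0]/8.57-.5,255+u[1]/8.57-.5),28)).round(1))
for n,u,h in [("white",(652,138),35),("blue",(712,130),38),("black",(775,155),32)]:
    print("top",n,inv(ray("top",(325+(u[0]-557)/7.59-.5+1.9,180+u[1]/7.5-.5),h)).round(1))
E
```

```text
white [ -0.2 -46.2]
blue [  4.3 -73.3]
black [ -1.6 -99.7]
red [  -5.3 -126.6]
stop edge L [ -23.2 -138.9]
stop edge R [  26.3 -141.3]
top white [  1.7 -47.6]
top blue [  6.6 -72.3]
top black [  -2.  -100.9]
```

Spacing matches a snug row (red about -127, black -100, blue -73, white -46, so face about -33). The force has risen to about 9 N because the command is past contact by about 1.7 mm. I'll ease off 1.2 mm, then release.

>>> {"fn": "step_arm", "kwargs": {
  "plan": [
    [[0,-0.003,0],[0,0,0]],
    [[0,-0.006,0],[0,0,0]],
    [[0,-0.006,0],[0,0,0]]
  ]
}}

```text
t: 32.4
tcp_pos: [451.3, -333.7, 15.2]
tool_rot: [0.007, 0.98, -0.038, 0.197]
ft_force: [-3.0, 3.7, 8.3]
opening: 0.13
gripper_force: 30.0
```

>>> {"fn": "step_arm", "kwargs": {
  "plan": [
    [[0,0,0],[0,0,0]],
    [[0,0,0],[0,0,0]],
    [[0,0,0],[0,0,0]]
  ],
  "gripper": 0.3
}}

```text
t: 32.7
tcp_pos: [451.1, -334.6, 14.6]
tool_rot: [0.008, 0.98, -0.039, 0.196]
ft_force: [0.2, 0.5, -0.7]
opening: 0.299
gripper_force: 0.0
```

```bash
python3 - <<'E'
from h import *
chain([w(-55,-25,100),w(-180,-20,190)],th=22.5)
E
```

```text
t 32.7 tcp [ 451.1 -334.6   14.6] grasp [ 443.8 -334.    32.2] riser [-47.3 -25.7] F [ 0.2  0.5 -0.7] open 27.5 gf 0.0
[ 436.2 -332.7  100. ] shift [0.0951, -0.0035, -0.3277] turn [0.0003, -0.0009, -0.0005]
[ 312.  -318.1  190. ] shift [-0.4052, -0.025, -0.6549] turn [0.0, 0.0, 0.0]
```

>>> {"fn": "step_arm", "kwargs": {
  "plan": [
    [[0.095,0,-0.328],[0,0,0]],
    [[0.095,0,-0.328],[0,0,0]],
    [[0.095,0,-0.328],[0,0,0]],
    [[0.095,0,-0.328],[0,0,0]]
  ]
}}

```text
t: 33.1
tcp_pos: [443.5, -334.0, 82.5]
tool_rot: [0.008, 0.98, -0.039, 0.197]
ft_force: [-0.0, 1.1, -0.7]
opening: 0.3
gripper_force: 0.0
```

>>> {"fn": "step_arm", "kwargs": {
  "plan": [
    [[-0.3,0,-0.5],[0,0,0]],
    [[-0.3,0,-0.5],[0,0,0]],
    [[-0.3,0,-0.5],[0,0,0]],
    [[-0.3,0,-0.5],[0,0,0]],
    [[-0.3,0,-0.5],[0,0,0]],
    [[-0.3,0,-0.5],[0,0,0]]
  ]
}}

```text
t: 33.7
tcp_pos: [350.2, -326.1, 150.5]
tool_rot: [0.007, 0.98, -0.039, 0.196]
ft_force: [0.2, 0.6, 0.6]
opening: 0.3
gripper_force: 0.0
```

```bash
python3 - <<'E'
from h import *
chain([])
s=read_camera("side")[:,:,::-1];t=read_camera("top")[:,:,::-1]
o=np.zeros((600,800,3),np.uint8);o[:,:500]=cv2.resize(s[235:325,230:305],(500,600),interpolation=cv2.INTER_CUBIC);o[:300,500:]=cv2.resize(t[180:220,325:365],(300,300),interpolation=cv2.INTER_CUBIC)
o[300:,500:]=cv2.resize(s[135:235,180:280],(300,300),interpolation=cv2.INTER_CUBIC)
cv2.imwrite("pics/p8.png",o)
E
```

```text
t 33.7 tcp [ 350.2 -326.1  150.5] grasp [ 342.9 -325.5  168. ] riser [-148.6  -25. ] F [0.2 0.6 0.6] open 27.6 gf 0.0
```

View pics/p8.png

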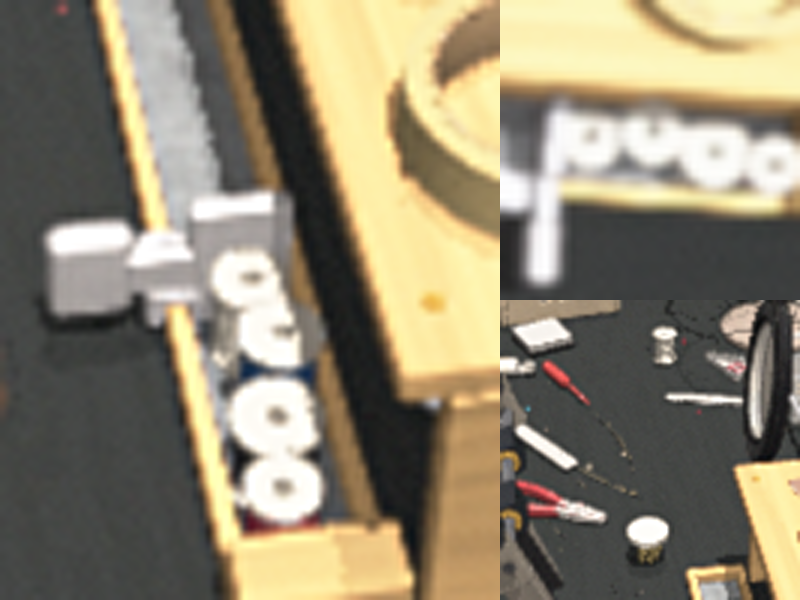

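The four spools stand in a snug row between the stop and the bookend, white flange at (245,278) touching the plate. The pot (648,540) and the spare white spool (663,345) stand upright on the desk. Handing in.

```bash
python3 -c "
from plant import *
print(hand_in())"
```

```text
the job is handed in; nothing more can be done
None
```

The job is handed in at about 34 s: red, black, blue and one white spool stand upright and snug between the end stop and the bookend. The bead pot and the spare white spool stand upright on the desk outside the riser; the pot fell about 10 mm when I let go of it there, but landed upright.

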